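# Load the two-meal delivery carrier in layers

## Robot

A 6-joint arm with a two-finger parallel gripper is mounted at the origin on the work surface; the furniture and walls round the work are solid. World frame = base frame: x ahead of the robot, y to its left, z up, the work surface at z = 0. Lengths are in m, angles in rad, forces in N, time in s.
With the tool pointing down it reaches from about 0.275 to 0.85 m from the base axis. Payload 5.2 kg.
Tool frame: the origin (TCP) lies midway between the tips of the shut fingers; the grasp point (between the pads) lies 19 mm behind it; z points along the fingers, y is the direction in which the jaws open and shut (so a half turn about z gives the same grasp; the last joint's range is limited). The gripper opens to 85 mm and grips with 20 to 120 N. Pads are 22 mm wide; open, the fingers measure 114 mm over their backs; the gripper's body (76 mm by 85 mm) begins 54 mm behind the grasp point. The pads swing forward as they close: fully open they stand 13 mm farther back than shut.
Start: joints at [0.988, 0.259, 1.535, -0, 1.348, -0.203], TCP at [0.204, 0.511, 0.231] pointing down, gripper open.
Joint ranges: [-3.14, 3.14], [-0.91, 2.08], [0.19, 2.58], [-1.22, 4.36], [0.22, 2.71], [-3.12, 3.12]. Speed limits (rad/s): [2.57, 2.57, 3.14, 3.14, 3.14, 3.14].

## Interface

Orientations are given as a 3x3 rotation matrix whose columns are the frame's x, y, z axes.
In Python, from plant import manip gives the robot as it stands. The module is installed in compiled form; this text tells all that it offers.
- The arm moves only by the tool carry_out, never from a script. Its argument "deltas" is a list of rows, each a list of 4 numbers: the shift along the tool's x, y, z in mm, then the turn about the tool's z in degrees. A call has 1 to 10 rows; each row shifts and turns the commanded pose from where the row before left it, along the tool's axes as they then stand; what a row does not reach is not made up. A row lasts 1/12 s, in which the tool goes at most 41.7 mm and 7.16 degrees, less where a joint would pass 70% of its speed; a pose out of reach is approached as far as the arm can. A call is refused whole if a number of a shift passes 41.7 or a number of a turn 7.16, either way. A call with a gripper value outside its range is refused whole. "jaw" is the gripper's target within -1 to 1 (fully open at 1, half-way at 0, shut at -1), set as the call begins (left out, the last holds). The fingers move at their own pace and stop on an object; "grip_force" is the grip in N (left out, the last holds). Time passes only in rows, so rows that do not move let the fingers close. It gives the time, the measured TCP pose, the force and the opening at its end, in the units of the state.
- manip.read_state(): the state, without advancing time (a new reading comes with each control period).
- manip.get_image(name): name is "scene" or "top"; returns a dict with "pixels" (480x640x3 uint8, blue, green, red), "mtx" (3x3 intrinsics, pixels), "origin" and "orientation" of the camera in the world. Camera axes: x right, y down, z forward; pixel columns grow to the right and rows downward; lengths in m; the calibration is good to about 2 mm. A picture is of the moment at which its call begins. There is no depth.
- manip.close_job(): hands the job in, once; it reports no verdict.
The state is a dict: "time": time; "joint_positions": joint angles; "qvel": joint speeds; "tau": joint torques, N m; "position": TCP position; "tool_rot": TCP orientation; "wrist_force": force on the tool from outside, world axes, zero at the start; "torque": the same for the moment, N m; "opening": opening from 0.0 (shut) to 1.0 (fully open).
Only numpy, scipy, OpenCV 4.12 (cv2) and the standard library are available. Lean on these libraries where they do the work, as an engineer would, in place of code of your own. Each camera call takes 0.05 s, during which the arm holds its last target.

## Task

Pack the delivery carrier: slide (do not lift) both sealed meal trays along the table through the carrier's open mouth, one behind the other, until they are all the way in; then lower the steel deck over them so that it sits down level in its recess on the side walls with its apron closing the mouth; and last stand the two sauce pots on the deck. Keep the meals and pots upright throughout, and do not disturb the label roll, the lid stack or the crimping roller.

Things in the scene. Friction and masses are not known exactly. Their poses are not given: they have to be found in the camera images.
- carrier: Steel sheet carrier, fixed on the table. Origin on the table, own y out of the mouth (about world +y), z up. Lane x -82 to 82 mm, floor 2.5 mm thick, sloping sill at y 142 to 162 mm. Side walls 4 mm thick, y -134 to 146 mm, then guides flaring to x +-100 at y 181. Walls 72 mm high, but 60.5 mm from y -26 to 136: the recess for the deck.
- lane_home (a point): Fixed point of the carrier: where the centre of the inner meal tray lies when it is fully in, against the back wall (whose inner face is at y = -130 mm of the carrier; this point is at y = -70 mm, x = 0, z = 27.5 mm). The outer tray, pushed against the inner one, then has its centre about 120 mm nearer the mouth. Axes as the carrier's.
- deck_seat (a point): Fixed point of the carrier (x = 0, y = 62 mm, z = 110.5 mm in its frame, same axes): where the middle of the deck's grip (deck_grip) is when the deck sits in the recess, its plate on the low side walls, apron toward the mouth. The play is 3 mm sideways, 6 mm lengthways.
- meal_a_center (a point): Sealed oval foil meal tray, flat lid, 149 mm (its x) by 121 mm (its y), 51 mm high, 0.25 kg, foot narrower. Too wide to grasp: push its long side with the fingers, 25 to 50 mm above the table. The point is at its centre, 25 mm above its underside. It starts before the mouth or farther out, long side across the lane, a little askew. Either meal may be the inner one.
- meal_b_center (a point): The other sealed meal tray, same shape and point. The two start one behind the other in front of the mouth with about 50 mm between them; which is nearer the mouth varies.
- deck_grip (a point): Middle of the black grip of the loose steel deck (0.45 kg), over its centre of mass. The grip is a bar 14 mm wide (x), 86 mm long (y), 16 mm high, on two posts; the point is 47 mm above the top of the plate, 77 mm above the underside of the skirts on which the deck starts on the table. Axes: y toward the front apron, z up.
- deck_plate (a point): Centre of the top of the deck's plate, 185 mm (x) by 150 mm (y), 3 mm thick, rim 9 mm high all round. Side skirts 27 mm deep, lips turned out, go outside the carrier's side walls (179 mm between them, walls 172 mm); a 27 mm apron, 152 mm wide, under the +y edge goes between the walls before the outer meal. Pots stand 48 mm to either side (x) of this point.
- pot_a_center (a point): Round steel sauce pot with pale filling, 64 mm across at the rim, about 48 mm at the foot, 33 mm high, 0.12 kg. The point is at its centre, 16.5 mm above its underside, z up.
- pot_b_center (a point): The second sauce pot, the same as the first. It starts to the left (+y) of the first.
- label_roll: Roll of labels, 68 mm across, 35 mm high, lying flat; a bystander. Origin under its centre.
- lid_stack: Banded stack of oval lid boards, 147 x 112 x 39 mm; a bystander. Origin under its centre.
- crimp_roller: Hand roller with a wooden handle, 162 mm long (along its y), 29 mm high; a bystander. Origin under its centre.
Mind the look-alikes: they are no part of the job. What is shaped like the part that bears pot_b_center but blue or red is not meant.

How it is judged:
By the outcome, as a careful person would: the job done as asked, in the order asked, and still so for the second after the job is handed in, with the robot touching nothing.
It also fails if it takes over 72 s, if anything falls off the work surface, if the arm or the gripper's body presses on something with over 40 N, if the wrist force passes 120 N, or if a joint passes its speed limit or range.

## Working session

There is one attempt and no reset: what is moved stays moved. The work goes in short steps, Python scripts to look and compute and a tool call to move; the robot and the scene stay as the last step left them, time stands still between calls to the robot, and variables do not carry over. Pictures are saved under pics/ and viewed, and the job is handed in when it is done.

Besides the shell and the picture viewer there is one more tool, called after "Request:" as a command line: name --pt "numbers of a row" for each row, then --argument value for the rest. carry_out: Moves the arm, as the interface text tells. Its arguments: {"type":"object","properties":{"deltas":{"type":"array"},"jaw":{"type":"number"},"grip_force":{"type":"number"}},"required":["deltas"]}

```bash
mkdir -p pics
cat > h.py <<'E'
import numpy as np, cv2
from plant import manip
def grab(n,f=None):
    d=manip.get_image(n)
    im=np.array(d["pixels"])
    if f: cv2.imwrite("pics/"+f,im)
    return im,np.array(d["mtx"]),np.array(d["origin"]),np.array(d["orientation"])
def ray(cam,uv,z):
    im,K,o,R=cam
    d=R@np.linalg.inv(K)@np.array([uv[0],uv[1],1.])
    return o+d*(z-o[2])/d[2]
def proj(cam,p):
    im,K,o,R=cam
    q=K@(R.T@(np.array(p)-o)); return q[:2]/q[2]
E
python3 - <<'E'
from h import *
for n in ("scene","top"):
    c=grab(n,n+"0.png"); print(n,c[1].round(1).tolist(),c[2].round(3),c[3].round(3).tolist())
s=manip.read_state(); print({k:np.round(v,3).tolist() for k,v in s.items()})
E
```

```text
scene [[571.7, 0.0, 320.2], [0.0, 571.7, 242.4], [0.0, 0.0, 1.0]] [-0.422 -0.875  1.436] [[0.675, -0.565, 0.474], [-0.737, -0.506, 0.448], [-0.014, -0.652, -0.758]]
top [[471.2, 0.0, 312.2], [0.0, 471.2, 243.6], [0.0, 0.0, 1.0]] [ 0.179 -0.087  1.249] [[0.054, -0.977, 0.207], [-0.999, -0.053, 0.008], [0.003, -0.207, -0.978]]
{'time': 0.1, 'joint_positions': [0.988, 0.259, 1.536, -0.0, 1.348, -0.203], 'qvel': [-0.0, -0.002, -0.004, -0.0, -0.0, -0.002], 'tau': [0.004, -44.697, -29.125, -0.0, 0.006, -0.0], 'position': [0.204, 0.51, 0.231], 'tool_rot': [[-0.929, 0.371, -0.001], [0.371, 0.929, -0.001], [0.0, -0.002, -1.0]], 'wrist_force': [0.147, 0.403, -0.646], 'torque': [-0.068, 0.015, 0.035], 'opening': 1.003}
```

View pics/scene0.png

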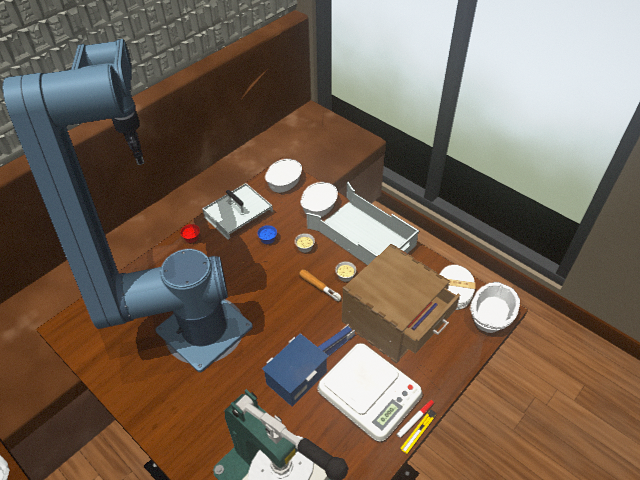

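View pics/top0.png

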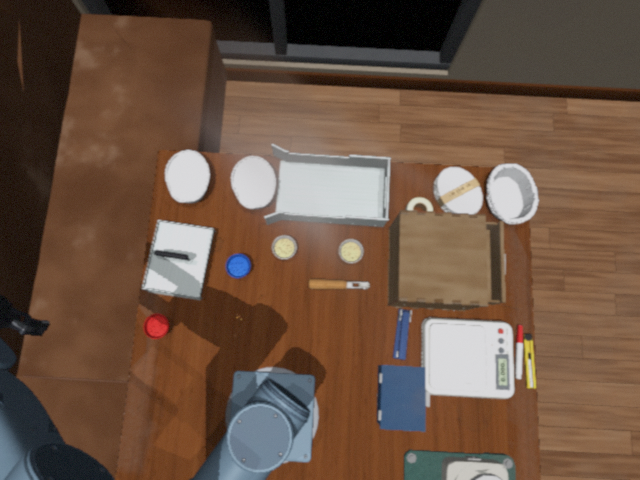

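Both views show the carrier (top 335,188) with its mouth to the left (+y). The two meals are at (254,182) and (188,176), and the deck is at (178,258). The pale pots are at (284,247) and (350,251), with blue (238,265) and red (157,326) look-alikes. The meal look-alikes are the lid stack (458,190) and the white bowl (512,193), and the roller is at (338,285).

Run:
```python
from h import *
t=cv2.imread("pics/top0.png"); s=cv2.imread("pics/scene0.png")
cv2.imwrite("pics/t0a.png",cv2.resize(t[140:340,130:400],None,fx=2.9,fy=2.9,interpolation=cv2.INTER_CUBIC))
cv2.imwrite("pics/s0a.png",cv2.resize(s[150:300,170:430],None,fx=3,fy=3,interpolation=cv2.INTER_CUBIC))
```

```text
(no output)
```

View pics/t0a.png

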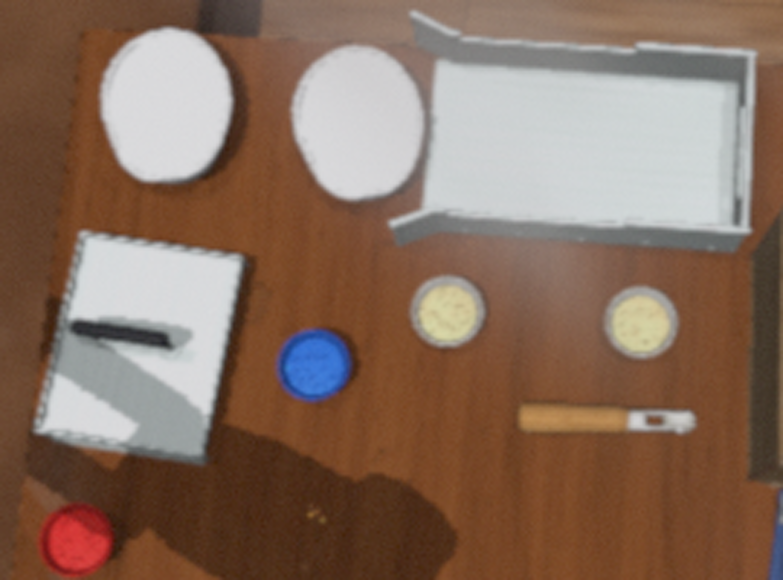

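View pics/s0a.png

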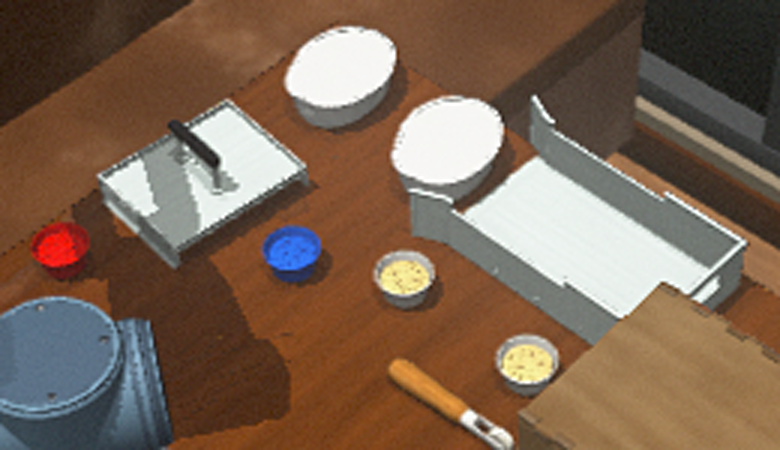

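Run:
```python
from h import *
t=cv2.imread("pics/top0.png"); s=cv2.imread("pics/scene0.png")
def cr(im,x0,y0,w,h,f,n): cv2.imwrite("pics/"+n,cv2.resize(im[y0:y0+h,x0:x0+w],None,fx=f,fy=f,interpolation=cv2.INTER_CUBIC))
cr(t,260,140,140,95,5.7,"c1.png"); cr(t,135,210,85,95,6,"c2.png"); cr(s,195,175,85,70,8,"c3.png")
cr(s,300,175,130,90,6,"c4.png")
```

```text
(no output)
```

View pics/c1.png

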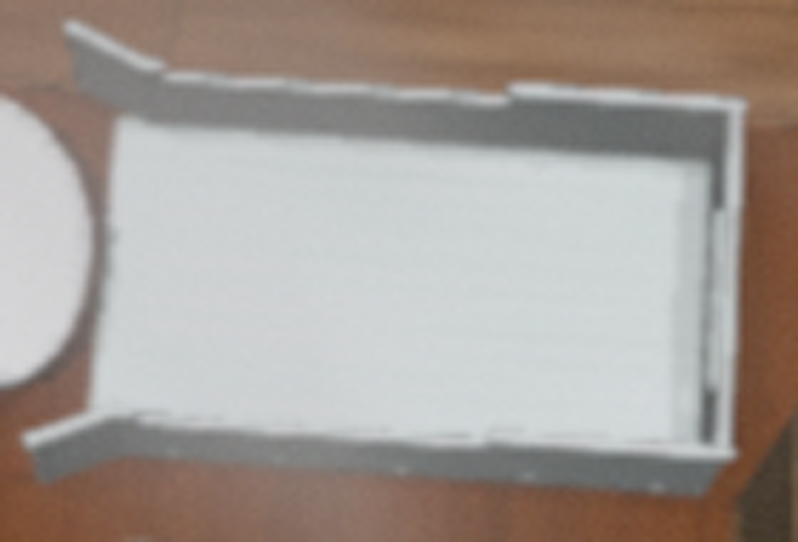

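View pics/c2.png

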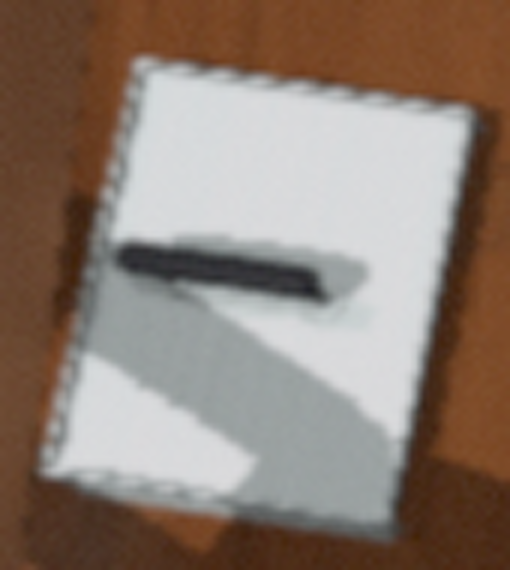

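View pics/c3.png

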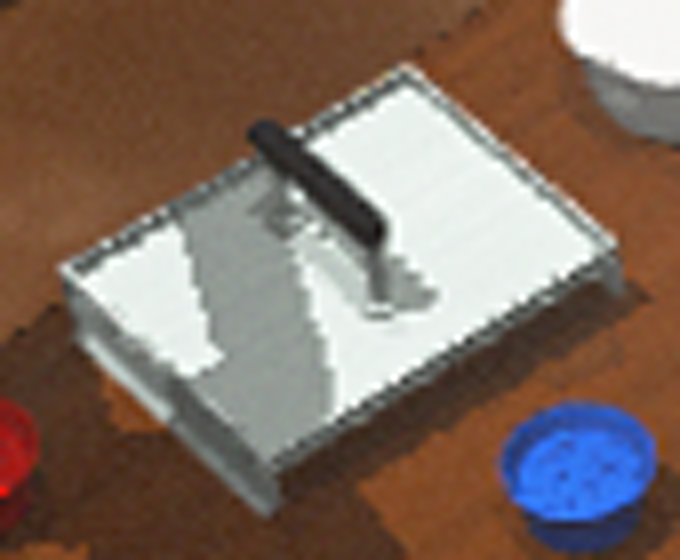

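View pics/c4.png

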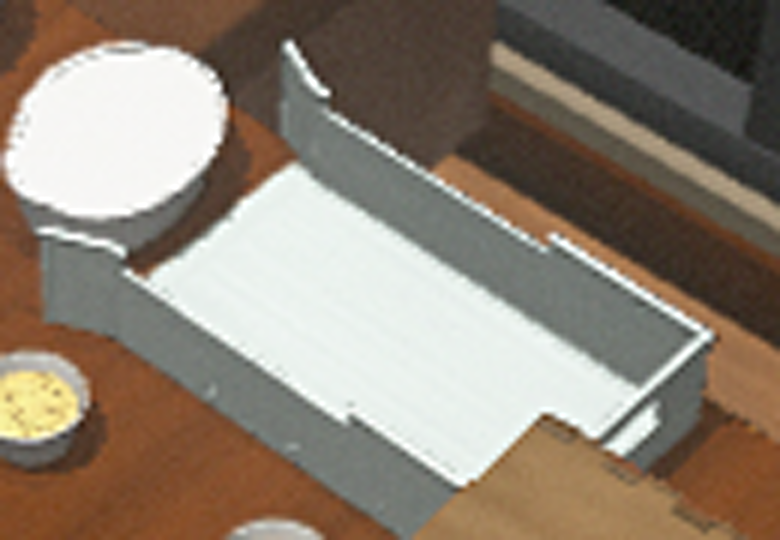

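```bash
cat > m0.py <<'E'
from h import *
from scipy.optimize import least_squares
T=grab("top","t1.png"); S=grab("scene","s1.png")
def T2(x,y,a,p): 
    c,s=np.cos(a),np.sin(a); return np.array([x+c*p[0]-s*p[1],y+s*p[0]+c*p[1],p[2]])
def fit(obs,x0):
    f=lambda q:np.concatenate([proj(c,T2(*q,p))-uv for c,uv,p in obs])
    r=least_squares(f,x0,loss='soft_l1'); print("pose",r.x.round(4),"deg",np.degrees(r.x[2]).round(2)); print(r.fun.reshape(-1,2).round(1).tolist()); return r.x
a=lambda u,v:np.array([260+u/5.7,140+v/5.7]); b=lambda u,v:np.array([300+u/6,175+v/6])
z=.072
C=fit([(T,a(745,103),(.086,-.134,z)),(T,a(735,455),(-.086,-.134,z)),(T,a(66,22),(.102,.181,z)),(T,a(23,440),(-.102,.181,z)),
(T,a(92,410),(-.082,.162,0)),(T,a(120,118),(.082,.162,0)),
(T,a(510,84),(.086,-.026,z)),
(S,b(713,335),(.086,-.134,z)),(S,b(288,42),(.102,.181,z)),(S,b(40,232),(-.102,.181,z)),(S,b(548,238),(.084,-.026,z)),(S,b(348,408),(-.084,-.026,z))],[.45,-.15,0])
print("home",T2(*C,(0,-.07,.0275)).round(4),"seat",T2(*C,(0,.062,.1105)).round(4))
d=lambda u,v:np.array([135+u/6,210+v/6]); e=lambda u,v:np.array([195+u/8,175+v/8])
for z in (.039,):
 D=fit([(T,d(135,58),(.0925,.075,z)),(T,d(478,106),(.0925,-.075,z)),(T,d(400,535),(-.0925,-.075,z)),(T,d(40,475),(-.0925,.075,z)),
 (S,e(405,63),(.0925,.075,z)),(S,e(620,243),(.0925,-.075,z)),(S,e(62,268),(-.0925,.075,z)),(S,e(272,465),(-.0925,-.075,z))],[.25,.25,0])
print("grip top ends",ray(T,d(118,258),.085).round(4),ray(T,d(322,283),.085).round(4))
def blob(cam,m,z,near):
    n,l,st,ce=cv2.connectedComponentsWithStats(m.astype(np.uint8))
    i=l[near[1],near[0]]; k=(l==i).astype(np.uint8)
    cs=cv2.findContours(k,0,1)[0]; c=max(cs,key=cv2.contourArea).reshape(-1,2)
    W=np.array([ray(cam,p,z)[:2] for p in c])
    h=cv2.fitEllipse((W*1000).astype(np.float32)); return h,i,st[i]
im=T[0].astype(int); hsv=cv2.cvtColor(T[0],cv2.COLOR_BGR2HSV)
wh=(hsv[...,1]<45)&(hsv[...,2]>170)
for n in((254,182),(188,176)): print("meal T",blob(T,wh,.051,n))
hs=cv2.cvtColor(S[0],cv2.COLOR_BGR2HSV); ws=(hs[...,1]<45)&(hs[...,2]>215)
for n in((319,198),(284,175)): print("meal S",blob(S,ws,.051,n))
ye=(hsv[...,0]>15)&(hsv[...,0]<35)&(hsv[...,1]>50)&(hsv[...,2]>140); ys=(hs[...,0]>15)&(hs[...,0]<35)&(hs[...,1]>50)&(hs[...,2]>140)
for n in((284,247),(350,251)): print("pot T",blob(T,ye,.029,n))
for n in((304,242),(345,271)): print("pot S",blob(S,ys,.029,n))
print("roller",ray(T,(310,284),.02),ray(T,(368,286),.01),"cab",ray(T,(398,215),.15),"roll",ray(T,(419,205),.035))
for nme,p in (("red",(157,326)),("blue",(238,265))): print(nme,ray(T,p,.03).round(3))
E
python3 m0.py
```

```text
pose [ 0.5903 -0.136  -0.0209] deg -1.2
[[-0.7, -0.6], [-1.6, 0.1], [1.0, -0.5], [1.2, -0.2], [-0.8, 5.4], [-0.4, 0.4], [0.0, -0.2], [-0.2, 0.3], [0.4, 0.3], [0.3, -0.0], [0.5, 0.1], [-0.0, 0.2]]
home [ 0.5889 -0.206   0.0275] seat [ 0.5916 -0.0741  0.1105]
pose [ 0.3784  0.2669 -0.0893] deg -5.11
[[0.7, 0.3], [-0.7, 0.2], [-1.1, -1.9], [1.5, -0.3], [-0.0, 0.5], [-0.1, 0.1], [-0.3, 0.5], [-0.3, -0.0]]
grip top ends [0.3801 0.3159 0.085 ] [0.3741 0.2296 0.085 ]
meal T (((594.4685668945312, 89.297607421875), (116.15141296386719, 147.02064514160156), 103.76856231689453), np.int32(7), array([ 231,  156,   45,   53, 1852], dtype=int32))
meal T (((601.0824584960938, 268.0587463378906), (116.13683319091797, 146.15814208984375), 99.16522979736328), np.int32(2), array([ 165,  150,   45,   52, 1830], dtype=int32))
meal S (((593.3303833007812, 87.53097534179688), (114.14765167236328, 139.55442810058594), 100.26119995117188), np.int32(42), array([301, 183,  37,  28, 787], dtype=int32))
meal S (((600.3120727539062, 266.3595886230469), (112.50130462646484, 140.76715087890625), 95.8301010131836), n
[... 259 characters left out ...]
179.4261474609375), (48.36492919921875, 49.63365173339844), 133.41468811035156), np.int32(38), array([341, 242,  20,  19, 291], dtype=int32))
pot S (((423.1167297363281, -3.9249937534332275), (43.90306854248047, 53.73283386230469), 50.89289855957031), np.int32(7), array([296, 237,  17,  11, 151], dtype=int32))
pot S (((422.8998107910156, -180.06536865234375), (44.94569778442383, 52.519561767578125), 36.46685028076172), np.int32(13), array([337, 265,  17,  12, 170], dtype=int32))
roller [ 0.33121477 -0.07744994  0.02      ] [ 0.33546326 -0.23048265  0.01      ] cab [ 0.49385559 -0.28167655  0.15      ] roll [ 0.55765427 -0.35786873  0.035     ]
red [0.202 0.306 0.03 ]
blue [0.37  0.113 0.03 ]
```

```bash
cat > go.py <<'E'
import sys
from h import *
def plan(tgt,yaw=None,n=None,p0=None,cap=36.):
    """yaw = world angle (deg) of tool y (mod 180). prints rows"""
    s=manip.read_state(); p=np.array(s["position"]) if p0 is None else p0; R=np.array(s["tool_rot"])
    a=np.degrees(np.arctan2(R[1,1],R[0,1])); dy=0 if yaw is None else (yaw-a+90)%180-90
    turn=-dy; D=(np.array(tgt)-p)*1000
    N=max(int(np.ceil(np.linalg.norm(D)/cap)),int(np.ceil(abs(turn)/7.1)),1)
    if n: N=max(N,n)
    rows=[];ang=np.radians(a)
    for i in range(N):
        y=np.array([np.cos(ang),np.sin(ang),0]); z=np.array([0,0,-1.]); x=np.cross(y,z)
        d=D/N; rows.append([round(float(d@x),1),round(float(d@y),1),round(float(d@z),1),round(turn/N,2)]); ang+=np.radians(dy/N)
    print("t",round(s["time"],2),"p",p.round(4),"toolY",round(a,2),"F",np.round(s["wrist_force"],1),"D",D.round(1),"turn",round(turn,2),"N",N)
    print(rows)
if __name__=="__main__":
    v=[float(x) for x in sys.argv[1:]]
    plan(v[:3],v[3] if len(v)>3 else None,int(v[4]) if len(v)>4 else None)
E
python3 go.py 0.597 0.178 0.13 -1.2
```

```text
t 0.2 p [0.2037 0.5106 0.2308] toolY 68.24 F [-0.2 -0.3  0.6] D [ 393.3 -332.6 -100.8] turn 69.44 N 15
[[-32.6, -10.9, 6.7, np.float64(4.63)], [-33.3, -8.2, 6.7, np.float64(4.63)], [-33.9, -5.5, 6.7, np.float64(4.63)], [-34.2, -2.7, 6.7, np.float64(4.63)], [-34.3, 0.0, 6.7, np.float64(4.63)], [-34.2, 2.8, 6.7, np.float64(4.63)], [-33.9, 5.6, 6.7, np.float64(4.63)], [-33.3, 8.3, 6.7, np.float64(4.63)], [-32.5, 10.9, 6.7, np.float64(4.63)], [-31.6, 13.5, 6.7, np.float64(4.63)], [-30.4, 16.0, 6.7, np.float64(4.63)], [-29.0, 18.4, 6.7, np.float64(4.63)], [-27.4, 20.7, 6.7, np.float64(4.63)], [-25.6, 22.9, 6.7, np.float64(4.63)], [-23.7, 24.8, 6.7, np.float64(4.63)]]
```

Request:
carry_out --pt "-32.6 -10.9 6.7 4.63" --pt "-33.3 -8.2 6.7 4.63" --pt "-33.9 -5.5 6.7 4.63" --pt "-34.2 -2.7 6.7 4.63" --pt "-34.3 0 6.7 4.63" --pt "-34.2 2.8 6.7 4.63" --pt "-33.9 5.6 6.7 4.63" --pt "-33.3 8.3 6.7 4.63" --pt "-32.5 10.9 6.7 4.63" --pt "-31.6 13.5 6.7 4.63" --jaw 1

```text
time: 1.03
position: [0.4669, 0.2878, 0.1639]
tool_rot: [[-0.37, 0.929, -0.0], [0.929, 0.37, -0.0], [0.0, -0.0, -1.0]]
wrist_force: [0.5, 0.1, -0.0]
opening: 0.998
```

Request:
carry_out --pt "-30.4 16 6.7 4.63" --pt "-29 18.4 6.7 4.63" --pt "-27.4 20.7 6.7 4.63" --pt "-25.6 22.9 6.7 4.63" --pt "-23.7 24.8 6.7 4.63" --pt "0 0 0 0" --pt "0 0 0 0"

```text
time: 1.62
position: [0.5977, 0.1765, 0.1296]
tool_rot: [[0.024, 1.0, -0.002], [1.0, -0.024, -0.0], [-0.0, -0.002, -1.0]]
wrist_force: [-0.1, 0.5, -0.1]
opening: 1.001
```

```bash
python3 go.py 0.5965 0.178 0.017 -1.2
python3 - <<'E'
from h import *
t=grab("top")[0]; s=grab("scene")[0]
cv2.imwrite("pics/a1.png",np.hstack([cv2.resize(t[130:310,130:400],(400,267)),cv2.resize(s[130:310,180:450],(400,267))]))
E
```

```text
t 1.62 p [0.5977 0.1765 0.1296] toolY -1.36 F [-0.1  0.5 -0.1] D [  -1.2    1.5 -112.6] turn -0.16 N 4
[[0.4, -0.3, 28.1, np.float64(-0.04)], [0.4, -0.3, 28.1, np.float64(-0.04)], [0.4, -0.3, 28.1, np.float64(-0.04)], [0.4, -0.3, 28.1, np.float64(-0.04)]]
```

View pics/a1.png

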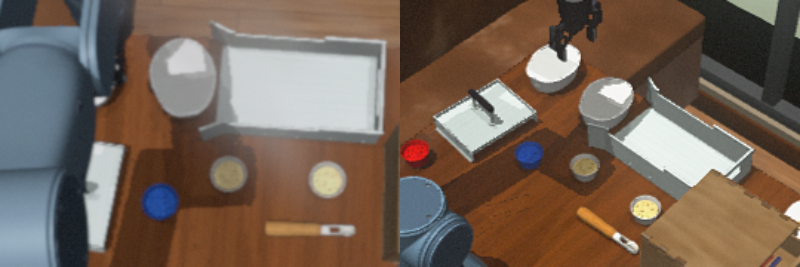

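The gripper hangs in the gap between the two meals, and the carrier and pots look unchanged. Descending.

Request:
carry_out --pt "0.4 -0.3 28 0" --pt "0.4 -0.3 28 0" --pt "0.4 -0.3 28 0" --pt "0.4 -0.3 28 0" --pt "0 0 0 0"

```text
time: 2.13
position: [0.5905, 0.1808, 0.0139]
tool_rot: [[0.019, 1.0, -0.01], [1.0, -0.019, -0.001], [-0.001, -0.01, -1.0]]
wrist_force: [-1.9, -0.7, -0.3]
opening: 0.997
```

Request:
carry_out --pt "-10 0 0 0" --pt "-10 0 0 0" --pt "-10 0 0 0" --pt "-10 0 0 0" --pt "-10 0 0 0" --pt "-10 0 0 0" --pt "-10 0 0 0"

```text
time: 2.72
position: [0.5949, 0.1088, 0.0198]
tool_rot: [[0.022, 1.0, 0.002], [1.0, -0.022, 0.0], [0.001, 0.002, -1.0]]
wrist_force: [0.1, 2.8, 1.7]
opening: 0.999
```

```bash
python3 go.py 0.5965 0.178 0.017 -1.2
python3 - <<'E'
from h import *
t=grab("top")[0]; s=grab("scene")[0]
cv2.imwrite("pics/a2.png",np.hstack([cv2.resize(t[130:310,130:400],(400,267)),cv2.resize(s[130:310,180:450],(400,267))]))
E
```

```text
t 2.72 p [0.5949 0.1088 0.0198] toolY -1.26 F [0.1 2.8 1.7] D [ 1.6 69.2 -2.8] turn -0.06 N 2
[[34.6, 0.1, 1.4, np.float64(-0.03)], [34.6, 0.1, 1.4, np.float64(-0.03)]]
```

View pics/a2.png

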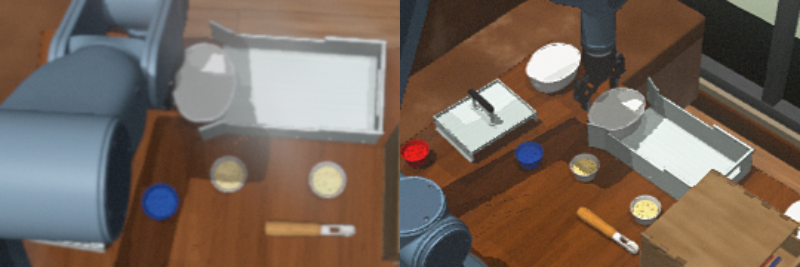

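Request:
carry_out --pt "-11 0 0 0" --pt "-11 0 0 0" --pt "-11 0 0 0" --pt "-11 0 0 0" --pt "-11 0 0 0" --pt "-11 0 0 0" --pt "-11 0 0 0" --pt "-11 0 0 0" --pt "-11 0 0 0" --pt "-11 0 0 0"

```text
time: 3.65
position: [0.5919, -0.0014, 0.0187]
tool_rot: [[0.021, 1.0, -0.0], [1.0, -0.021, -0.0], [-0.0, -0.0, -1.0]]
wrist_force: [-0.8, 1.5, 0.4]
opening: 0.997
```

```bash
python3 go.py 0.588 -0.146 0.018 -1.2
python3 - <<'E'
from h import *
t=grab("top")[0]; s=grab("scene")[0]
cv2.imwrite("pics/a3.png",np.hstack([cv2.resize(t[130:310,130:400],(400,267)),cv2.resize(s[130:310,180:450],(400,267))]))
E
```

```text
t 3.65 p [ 0.5919 -0.0014  0.0187] toolY -1.22 F [-0.8  1.5  0.4] D [  -3.9 -144.6   -0.7] turn -0.02 N 5
[[-28.9, -0.2, 0.1, np.float64(-0.0)], [-28.9, -0.2, 0.1, np.float64(-0.0)], [-28.9, -0.2, 0.1, np.float64(-0.0)], [-28.9, -0.2, 0.1, np.float64(-0.0)], [-28.9, -0.2, 0.1, np.float64(-0.0)]]
```

View pics/a3.png

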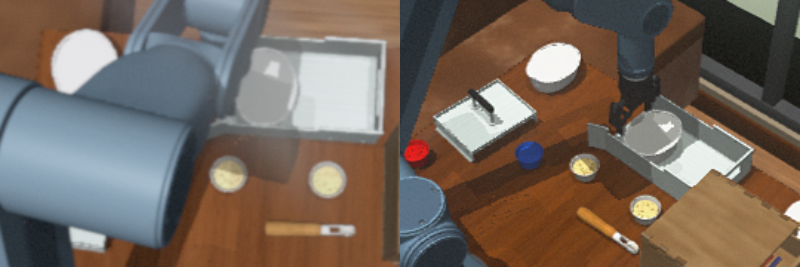

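The meal is inside the lane and straight. I'll keep pushing, slower at the end.

Request:
carry_out --pt "-13 0 0 0" --pt "-13 0 0 0" --pt "-13 0 0 0" --pt "-13 0 0 0" --pt "-13 0 0 0" --pt "-13 0 0 0" --pt "-13 0 0 0" --pt "-13 0 0 0" --pt "-13 0 0 0" --pt "-5 0 0 0"

```text
time: 4.58
position: [0.5896, -0.1246, 0.0189]
tool_rot: [[0.022, 1.0, 0.001], [1.0, -0.022, -0.001], [-0.001, 0.001, -1.0]]
wrist_force: [0.9, 0.9, 0.0]
opening: 1.0
```

Request:
carry_out --pt "-4 0 0 0" --pt "-3 0 0 0" --pt "-3 0 0 0" --pt "-2 0 0 0"

```text
time: 4.92
position: [0.5892, -0.1339, 0.0188]
tool_rot: [[0.021, 1.0, -0.0], [1.0, -0.021, 0.0], [0.0, -0.0, -1.0]]
wrist_force: [0.2, 2.3, -0.3]
opening: 1.0
```

```bash
python3 go.py 0.588 -0.146 0.018 -1.2
python3 - <<'E'
from h import *
t=grab("top")[0]; s=grab("scene")[0]
cv2.imwrite("pics/a4.png",np.hstack([cv2.resize(t[130:310,210:400],(400,379)),cv2.resize(s[170:300,290:430],(400,371))[:379,:] if 0 else cv2.resize(s[170:300,290:430],(400,379))]))
E
```

```text
t 4.92 p [ 0.5892 -0.1339  0.0188] toolY -1.18 F [ 0.2  2.3 -0.3] D [ -1.2 -12.1  -0.8] turn 0.02 N 1
[[-12.1, -0.9, 0.8, np.float64(0.02)]]
```

View pics/a4.png

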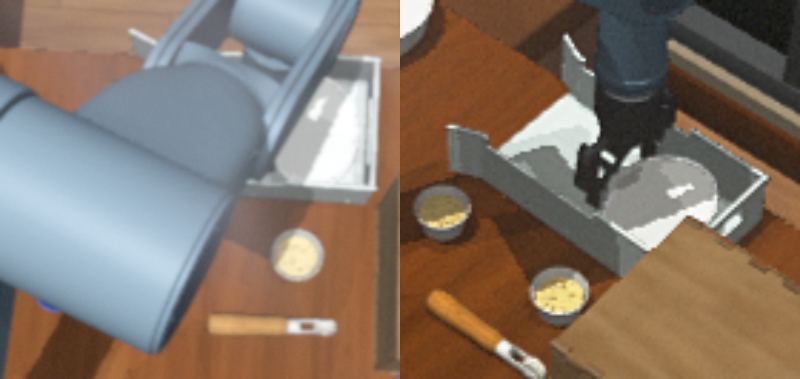

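Request:
carry_out --pt "-4 0 0 0" --pt "-4 0 0 0" --pt "-3 0 0 0" --pt "0 0 0 0"

```text
time: 5.35
position: [0.589, -0.1459, 0.0188]
tool_rot: [[0.021, 1.0, 0.0], [1.0, -0.021, -0.0], [-0.0, 0.0, -1.0]]
wrist_force: [0.4, 0.2, 0.3]
opening: 1.003
```

Request:
carry_out --pt "-2 0 0 0" --pt "-2 0 0 0" --pt "0 0 0 0"

```text
time: 5.6
position: [0.5889, -0.1495, 0.0188]
tool_rot: [[0.021, 1.0, 0.0], [1.0, -0.021, -0.0], [-0.0, 0.0, -1.0]]
wrist_force: [0.3, 0.8, -0.0]
opening: 1.002
```

Request:
carry_out --pt "-2 0 0 0" --pt "0 0 0 0"

```text
time: 5.77
position: [0.5889, -0.1514, 0.0188]
tool_rot: [[0.021, 1.0, 0.0], [1.0, -0.021, -0.0], [-0.0, 0.0, -1.0]]
wrist_force: [0.7, 0.5, 0.5]
opening: 1.002
```

Request:
carry_out --pt "-2 0 0 0" --pt "0 0 0 0"

```text
time: 5.93
position: [0.5888, -0.1529, 0.0188]
tool_rot: [[0.021, 1.0, -0.0], [1.0, -0.021, 0.001], [0.001, -0.0, -1.0]]
wrist_force: [-0.1, 2.8, 0.7]
opening: 1.004
```

Request:
carry_out --pt "-2 0 0 0" --pt "0 0 0 0"

```text
time: 6.1
position: [0.5886, -0.1534, 0.0188]
tool_rot: [[0.021, 1.0, -0.0], [1.0, -0.021, 0.003], [0.003, -0.0, -1.0]]
wrist_force: [1.5, 8.9, 1.6]
opening: 1.002
```

Request:
carry_out --pt "-2 0 0 0" --pt "0 0 0 0"

```text
time: 6.27
position: [0.5886, -0.1537, 0.0187]
tool_rot: [[0.021, 1.0, -0.001], [1.0, -0.021, 0.005], [0.005, -0.001, -1.0]]
wrist_force: [2.2, 12.9, 3.5]
opening: 0.998
```

Run:
```python
from h import *
s=grab("scene")[0]
cv2.imwrite("pics/a5.png",cv2.resize(s[180:270,340:430],(720,720),interpolation=cv2.INTER_CUBIC)[:600])
```

```text
(no output)
```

View pics/a5.png

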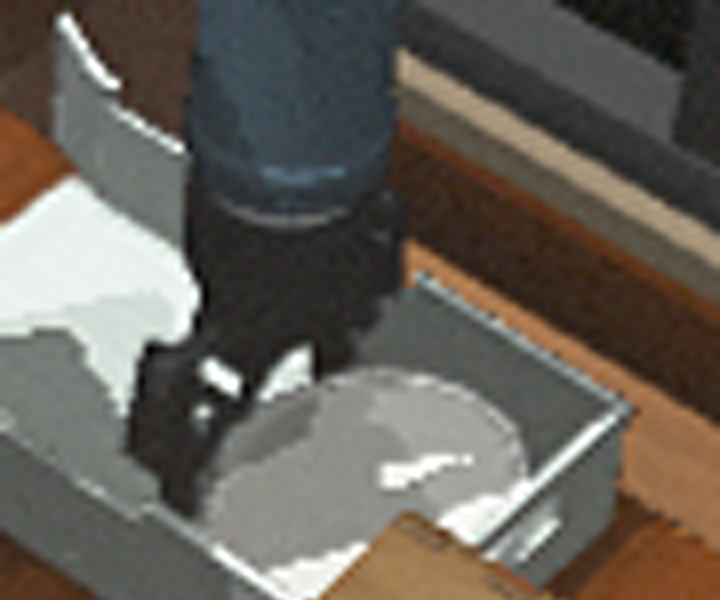

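Request:
carry_out --pt "10 0 0 0" --pt "10 0 -20 0" --pt "5 0 -40 0" --pt "20 0 -40 0" --pt "35 0 -10 0" --pt "38 0 0 0" --pt "38 0 0 0" --pt "38 0 0 0" --pt "38 0 0 0" --pt "38 0 0 0"

```text
time: 7.15
position: [0.5941, 0.1127, 0.1262]
tool_rot: [[0.021, 1.0, 0.0], [1.0, -0.021, -0.001], [-0.001, 0.0, -1.0]]
wrist_force: [0.7, -0.6, 0.8]
opening: 0.998
```

```bash
python3 go.py 0.600 0.372 0.13 -1.2
python3 - <<'E'
from h import *
s=grab("scene")[0]
cv2.imwrite("pics/a6.png",cv2.resize(s[140:290,250:430],(720,600),interpolation=cv2.INTER_CUBIC)[:600])
E
```

```text
t 7.15 p [0.5941 0.1127 0.1262] toolY -1.23 F [ 0.7 -0.6  0.8] D [  5.9 259.3   3.8] turn -0.03 N 8
[[32.4, 0.0, -0.5, np.float64(-0.0)], [32.4, 0.0, -0.5, np.float64(-0.0)], [32.4, 0.0, -0.5, np.float64(-0.0)], [32.4, 0.0, -0.5, np.float64(-0.0)], [32.4, 0.0, -0.5, np.float64(-0.0)], [32.4, 0.1, -0.5, np.float64(-0.0)], [32.4, 0.1, -0.5, np.float64(-0.0)], [32.4, 0.1, -0.5, np.float64(-0.0)]]
```

View pics/a6.png

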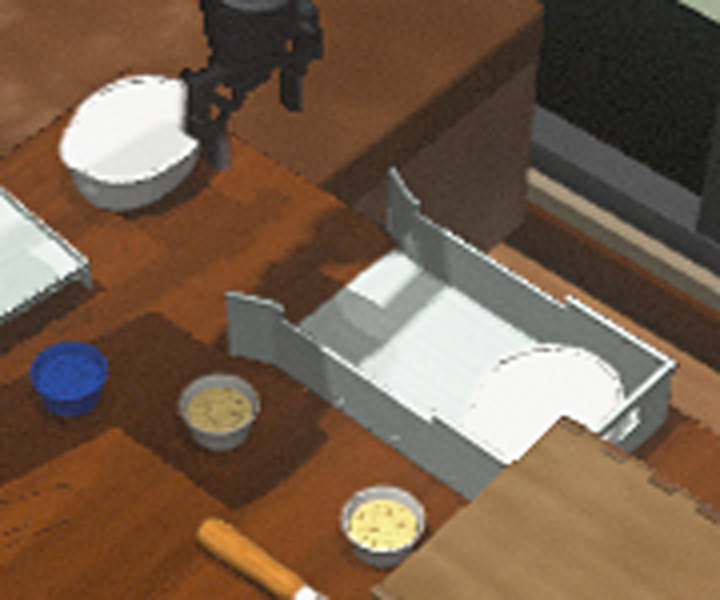

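The first meal lies against the back wall and the second is untouched. Moving on to push the outer meal.

Request:
carry_out --pt "35 0 0 0" --pt "35 0 0 0" --pt "35 0 0 0" --pt "35 0 0 0" --pt "35 0 0 0" --pt "35 0 0 0" --pt "30 0 0 0" --pt "12 0 0 0" --pt "0 0 0 0"

```text
time: 7.95
position: [0.5991, 0.366, 0.1256]
tool_rot: [[0.018, 1.0, 0.0], [1.0, -0.018, 0.0], [0.0, 0.0, -1.0]]
wrist_force: [0.5, 0.1, 0.3]
opening: 1.001
```

```bash
python3 go.py 0.600 0.365 0.019 -1.2
python3 - <<'E'
from h import *
s=grab("scene")[0]
cv2.imwrite("pics/a7.png",cv2.resize(s[100:250,200:380],(720,600),interpolation=cv2.INTER_CUBIC)[:600])
E
```

```text
t 7.95 p [0.5991 0.366  0.1256] toolY -1.01 F [0.5 0.1 0.3] D [   0.9   -1.  -106.6] turn 0.19 N 3
[[-0.3, 0.3, 35.5, np.float64(0.06)], [-0.3, 0.3, 35.5, np.float64(0.06)], [-0.3, 0.3, 35.5, np.float64(0.06)]]
```

View pics/a7.png

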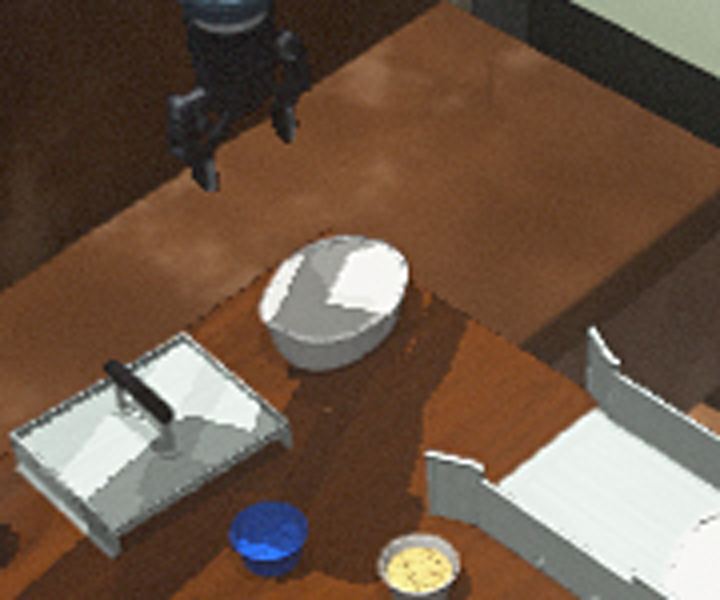

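Request:
carry_out --pt "0 0.5 27 0.2" --pt "0 0.4 27 0" --pt "0 0 27 0" --pt "0 0 26 0" --pt "0 0 0 0" --pt "-10 0 0 0" --pt "-10 0 0 0" --pt "-10 0 0 0"

```text
time: 8.67
position: [0.6015, 0.3321, 0.0215]
tool_rot: [[0.025, 1.0, 0.004], [1.0, -0.025, 0.001], [0.001, 0.004, -1.0]]
wrist_force: [-0.9, 3.7, 1.0]
opening: 1.003
```

Request:
carry_out --pt "-10 0 0 0" --pt "-10 0 0 0" --pt "-10 0 0 0" --pt "-10 0 0 0" --pt "-10 0 0 0" --pt "-10 0 0 0" --pt "-10 0 0 0" --pt "-10 0 0 0" --pt "-10 0 0 0"

```text
time: 9.42
position: [0.5975, 0.2425, 0.0191]
tool_rot: [[0.025, 1.0, -0.0], [1.0, -0.025, 0.0], [0.0, -0.0, -1.0]]
wrist_force: [1.3, 3.1, 3.0]
opening: 1.001
```

```bash
python3 go.py 0.591 -0.02 0.019 -1.2
python3 - <<'E'
from h import *
s=grab("scene")[0]
cv2.imwrite("pics/a8.png",cv2.resize(s[120:270,240:420],(720,600),interpolation=cv2.INTER_CUBIC)[:600])
E
```

```text
t 9.42 p [0.5975 0.2425 0.0191] toolY -1.4 F [1.3 3.1 3. ] D [-6.500e+00 -2.625e+02 -1.000e-01] turn -0.2 N 8
[[-32.8, -0.0, 0.0, np.float64(-0.03)], [-32.8, -0.0, 0.0, np.float64(-0.03)], [-32.8, -0.0, 0.0, np.float64(-0.03)], [-32.8, -0.1, 0.0, np.float64(-0.03)], [-32.8, -0.1, 0.0, np.float64(-0.03)], [-32.8, -0.1, 0.0, np.float64(-0.03)], [-32.8, -0.1, 0.0, np.float64(-0.03)], [-32.8, -0.1, 0.0, np.float64(-0.03)]]
```

View pics/a8.png

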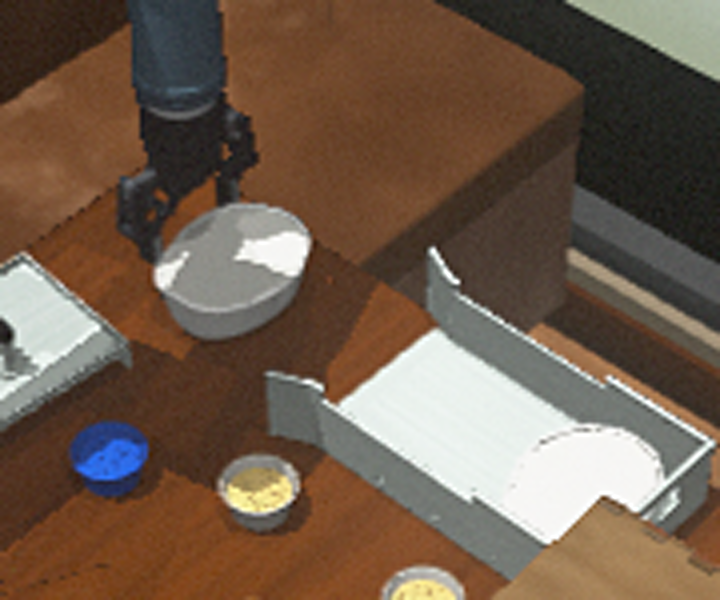

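Request:
carry_out --pt "-12 0 0 -0.2" --pt "-12 0 0 0" --pt "-12 0 0 0" --pt "-12 0 0 0" --pt "-12 0 0 0" --pt "-12 0 0 0" --pt "-12 0 0 0" --pt "-12 0 0 0" --pt "-12 0 0 0" --pt "-12 0 0 0"

```text
time: 10.3
position: [0.5949, 0.1222, 0.019]
tool_rot: [[0.021, 1.0, -0.0], [1.0, -0.021, 0.0], [0.0, -0.0, -1.0]]
wrist_force: [1.0, 1.6, -0.9]
opening: 1.001
```

```bash
python3 go.py 0.591 -0.02 0.019 -1.2
python3 - <<'E'
from h import *
s=grab("scene")[0]
cv2.imwrite("pics/a9.png",cv2.resize(s[120:270,260:440],(720,600),interpolation=cv2.INTER_CUBIC)[:600])
E
```

```text
t 10.3 p [0.5949 0.1222 0.019 ] toolY -1.22 F [ 1.   1.6 -0.9] D [  -3.9 -142.2   -0. ] turn -0.02 N 4
[[-35.6, -0.2, 0.0, np.float64(-0.0)], [-35.6, -0.2, 0.0, np.float64(-0.0)], [-35.6, -0.2, 0.0, np.float64(-0.0)], [-35.6, -0.2, 0.0, np.float64(-0.0)]]
```

View pics/a9.png

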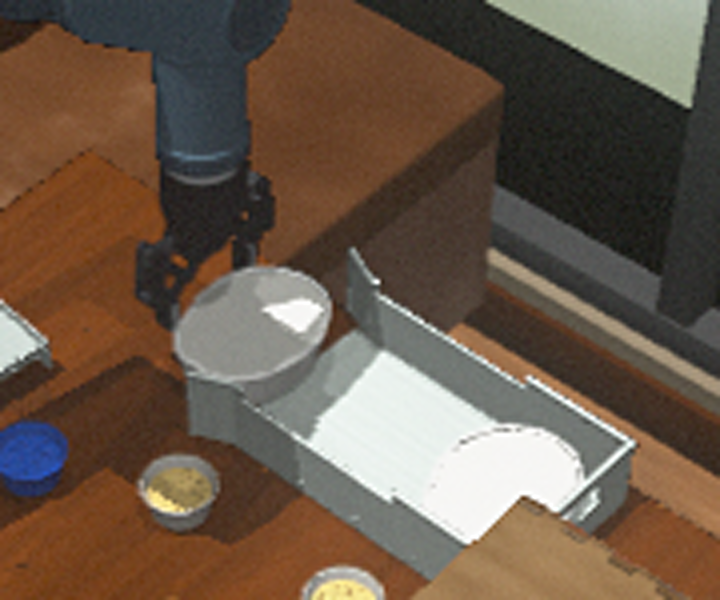

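Request:
carry_out --pt "-11 0 0 0" --pt "-11 0 0 0" --pt "-11 0 0 0" --pt "-11 0 0 0" --pt "-11 0 0 0" --pt "-11 0 0 0" --pt "-11 0 0 0" --pt "-11 0 0 0" --pt "-11 0 0 0" --pt "-11 0 0 0"

```text
time: 11.18
position: [0.5927, 0.0124, 0.0191]
tool_rot: [[0.021, 1.0, -0.0], [1.0, -0.021, 0.0], [0.0, -0.0, -1.0]]
wrist_force: [-0.8, 1.4, 0.5]
opening: 1.005
```

Request:
carry_out --pt "-10 0 0 0" --pt "-10 0 0 0" --pt "-10 0 0 0" --pt "-6 0 0 0" --pt "-4 0 0 0" --pt "0 0 0 0"

```text
time: 11.68
position: [0.592, -0.0276, 0.019]
tool_rot: [[0.022, 1.0, 0.0], [1.0, -0.022, -0.0], [-0.0, 0.0, -1.0]]
wrist_force: [0.4, 0.7, 0.5]
opening: 1.0
```

Run:
```python
from h import *
s=grab("scene")[0];t=grab("top")[0]
cv2.imwrite("pics/a10.png",np.hstack([cv2.resize(s[160:280,310:430],(400,400)),cv2.resize(t[130:250,270:390],(400,400))]))
```

```text
(no output)
```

View pics/a10.png

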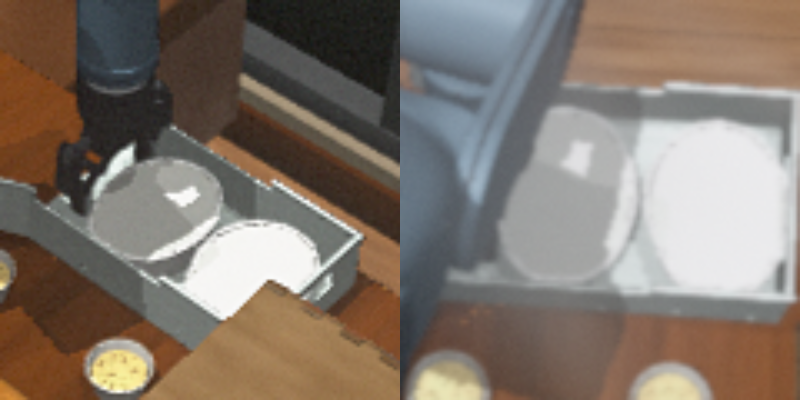

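Request:
carry_out --pt "-3 0 0 0" --pt "-2 0 0 0" --pt "0 0 0 0"

```text
time: 12.03
position: [0.5917, -0.0315, 0.019]
tool_rot: [[0.021, 1.0, -0.0], [1.0, -0.021, 0.0], [0.0, -0.0, -1.0]]
wrist_force: [0.0, 0.5, -0.1]
opening: 0.999
```

Request:
carry_out --pt "-2 0 0 0" --pt "-1 0 0 0" --pt "0 0 0 0"

```text
time: 12.28
position: [0.5915, -0.0329, 0.019]
tool_rot: [[0.021, 1.0, -0.0], [1.0, -0.021, 0.002], [0.002, -0.0, -1.0]]
wrist_force: [0.2, 7.3, 0.1]
opening: 1.002
```

Request:
carry_out --pt "-2 0 0 0" --pt "0 0 0 0"

```text
time: 12.45
position: [0.5914, -0.0335, 0.0189]
tool_rot: [[0.021, 1.0, -0.0], [1.0, -0.021, 0.004], [0.004, -0.001, -1.0]]
wrist_force: [1.3, 13.1, 0.6]
opening: 1.003
```

Run:
```python
from h import *
s=grab("scene")[0];t=grab("top")[0]
cv2.imwrite("pics/a11.png",np.hstack([cv2.resize(s[160:280,310:430],(400,400)),cv2.resize(t[130:250,270:390],(400,400))]))
```

```text
(no output)
```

View pics/a11.png

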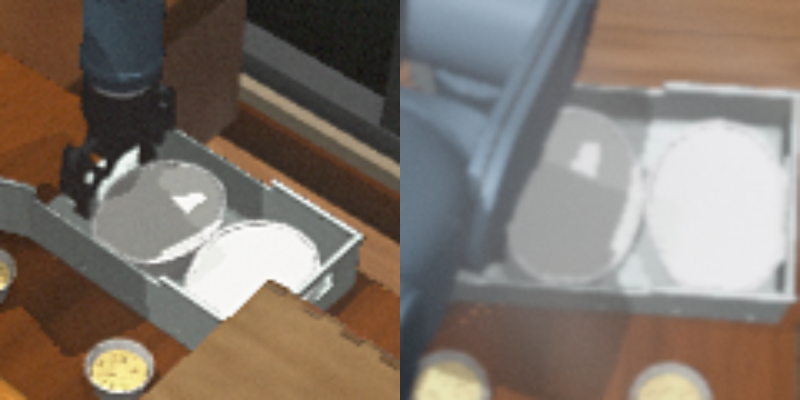

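Meal 2 stopped against meal 1 at the expected spot, with 13 N of contact force and both flat in the lane. Backing off and going to the deck.

Request:
carry_out --pt "8 0 0 0" --pt "10 0 -10 0" --pt "5 0 -40 0" --pt "10 0 -40 0" --pt "15 0 -35 0"

```text
time: 12.97
position: [0.5929, 0.0112, 0.1468]
tool_rot: [[0.022, 1.0, 0.001], [1.0, -0.022, -0.001], [-0.001, 0.001, -1.0]]
wrist_force: [1.2, 0.4, 1.7]
opening: 1.004
```

```bash
python3 go.py 0.378 0.273 0.14 -4.8
```

```text
t 12.97 p [0.5929 0.0112 0.1468] toolY -1.26 F [1.2 0.4 1.7] D [-214.9  261.8   -6.8] turn 3.54 N 10
[[25.7, -22.1, 0.7, np.float64(0.35)], [25.6, -22.2, 0.7, np.float64(0.35)], [25.4, -22.4, 0.7, np.float64(0.35)], [25.3, -22.5, 0.7, np.float64(0.35)], [25.2, -22.7, 0.7, np.float64(0.35)], [25.0, -22.8, 0.7, np.float64(0.35)], [24.9, -23.0, 0.7, np.float64(0.35)], [24.7, -23.1, 0.7, np.float64(0.35)], [24.6, -23.3, 0.7, np.float64(0.35)], [24.4, -23.5, 0.7, np.float64(0.35)]]
```

Request:
carry_out --pt "25.7 -22.1 0 0.35" --pt "25.6 -22.2 0 0.35" --pt "25.4 -22.4 0 0.35" --pt "25.3 -22.5 0 0.35" --pt "25.2 -22.7 0 0.35" --pt "25 -22.8 0 0.35" --pt "24.9 -23 0 0.35" --pt "24.7 -23.1 0 0.35" --pt "24.6 -23.3 0 0.35" --pt "24.4 -23.5 0 0.35"

```text
time: 13.8
position: [0.3765, 0.2742, 0.1451]
tool_rot: [[0.083, 0.997, 0.002], [0.997, -0.083, 0.0], [0.0, 0.002, -1.0]]
wrist_force: [1.2, 1.1, 0.2]
opening: 1.0
```

Request:
carry_out --pt "0 0 0 0" --pt "0 0 0 0" --jaw 0.2

```text
time: 13.97
position: [0.3764, 0.2744, 0.1449]
tool_rot: [[0.078, 0.997, 0.001], [0.997, -0.078, -0.0], [0.0, 0.001, -1.0]]
wrist_force: [-0.8, 0.1, -0.2]
opening: 0.75
```

```bash
python3 go.py 0.378 0.273 0.056 -4.8
python3 - <<'E'
from h import *
s=grab("scene","s12.png")[0];t=grab("top","t12.png")[0]
cv2.imwrite("pics/a12.png",np.hstack([cv2.resize(s[120:250,180:310],(400,400)),cv2.resize(t[130:250,270:390],(400,400))]))
E
```

```text
t 13.97 p [0.3764 0.2744 0.1449] toolY -4.47 F [-0.8  0.1 -0.2] D [  1.6  -1.4 -88.9] turn 0.33 N 3
[[-0.4, 0.6, 29.6, np.float64(0.11)], [-0.4, 0.6, 29.6, np.float64(0.11)], [-0.4, 0.6, 29.6, np.float64(0.11)]]
```

View pics/a12.png

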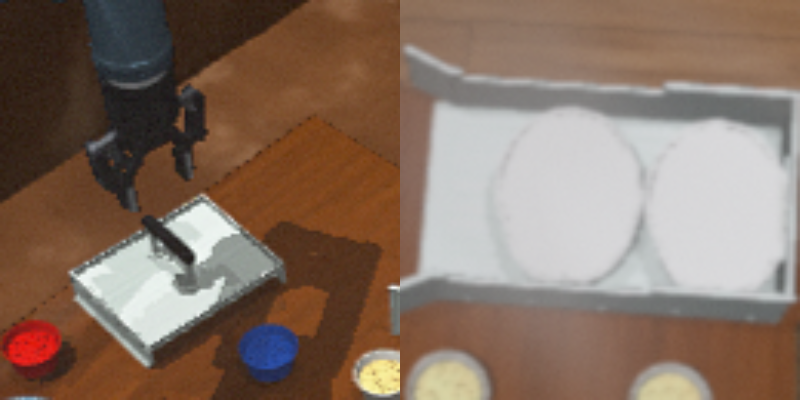

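Both meals are in, straight and touching (top 570,195 and 720,205 in the crop). The gripper is over the deck bar with the jaws straddling it.

Request:
carry_out --pt "-0.4 0.6 29 0.1" --pt "-0.4 0.6 29 0.1" --pt "-0.4 0.4 25 0.1" --pt "0 0 6 0" --pt "0 0 0 0"

```text
time: 14.48
position: [0.3785, 0.2703, 0.0537]
tool_rot: [[0.089, 0.996, -0.004], [0.996, -0.089, -0.002], [-0.002, -0.004, -1.0]]
wrist_force: [-0.5, -0.3, 0.6]
opening: 0.595
```

Request:
carry_out --pt "0 0 0 0" --pt "0 0 0 0" --pt "0 0 0 0" --pt "0 0 0 0" --pt "0 0 0 0" --pt "0 0 0 0" --pt "0 0 0 0" --jaw -1 --grip_force 70

```text
time: 15.07
position: [0.3805, 0.2722, 0.0567]
tool_rot: [[0.088, 0.996, 0.004], [0.996, -0.088, 0.001], [0.001, 0.003, -1.0]]
wrist_force: [0.3, -0.6, 7.4]
opening: 0.15
```

```bash
python3 go.py 0.378 0.273 0.056 -4.8
python3 - <<'E'
from h import *
s=grab("scene","s13.png")[0];t=grab("top","t13.png")[0]
cv2.imwrite("pics/a13.png",np.hstack([cv2.resize(s[120:250,180:310],(400,400)),cv2.resize(t[190:310,130:250],(400,400))]))
E
```

```text
t 15.07 p [0.3805 0.2722 0.0567] toolY -5.02 F [ 0.3 -0.6  7.4] D [-2.5  0.8 -0.7] turn -0.22 N 1
[[0.6, -2.5, 0.7, np.float64(-0.22)]]
```

View pics/a13.png

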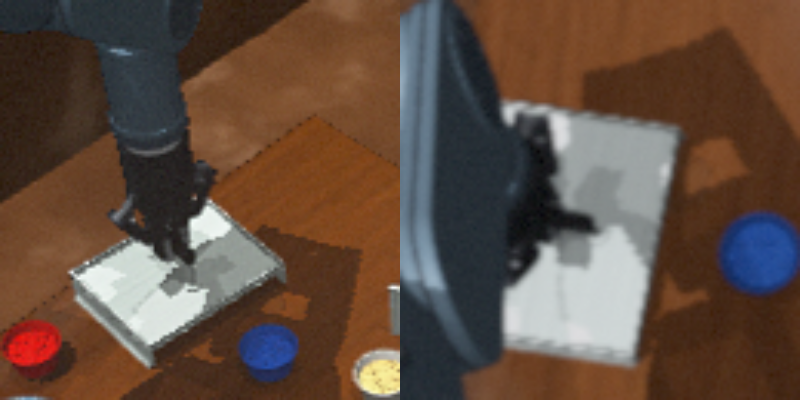

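Request:
carry_out --pt "0 0 0 0" --pt "0 0 0 0" --pt "0 0 -3 0" --pt "0 0 -8 0" --pt "0 0 -20 0" --pt "0 0 -30 0" --pt "0 0 -30 0" --pt "0 0 -20 0" --pt "0 0 0 0" --grip_force 100

```text
time: 15.92
position: [0.3813, 0.2729, 0.1706]
tool_rot: [[0.087, 0.996, 0.008], [0.996, -0.087, 0.003], [0.004, 0.007, -1.0]]
wrist_force: [0.7, 0.2, -3.6]
opening: 0.146
```

```bash
python3 go.py 0.378 0.273 0.056 -4.8
python3 - <<'E'
from h import *
s=grab("scene","s14.png")[0];t=grab("top","t14.png")[0]
cv2.imwrite("pics/a14.png",np.hstack([cv2.resize(s[100:230,170:300],(400,400)),cv2.resize(t[190:310,130:250],(400,400))]))
E
```

```text
t 15.92 p [0.3813 0.2729 0.1706] toolY -4.98 F [ 0.7  0.2 -3.6] D [-3.300e+00  1.000e-01 -1.146e+02] turn -0.18 N 4
[[-0.0, -0.8, 28.7, np.float64(-0.05)], [-0.0, -0.8, 28.7, np.float64(-0.05)], [-0.0, -0.8, 28.7, np.float64(-0.05)], [-0.0, -0.8, 28.7, np.float64(-0.05)]]
```

View pics/a14.png

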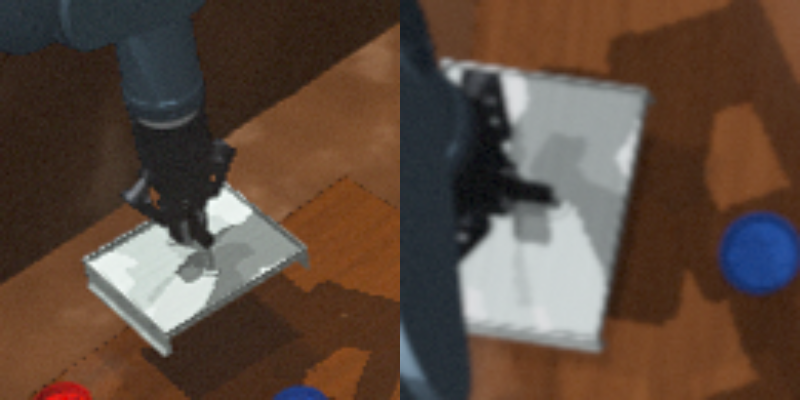

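```bash
python3 go.py 0.5916 -0.075 0.17 -1.2 14
```

```text
t 16.02 p [0.3788 0.2718 0.1663] toolY -4.99 F [-0.7 -0.9 -5. ] D [ 212.8 -346.8    3.7] turn -3.79 N 14
[[-23.4, 17.3, -0.3, np.float64(-0.27)], [-23.4, 17.2, -0.3, np.float64(-0.27)], [-23.5, 17.1, -0.3, np.float64(-0.27)], [-23.6, 17.0, -0.3, np.float64(-0.27)], [-23.7, 16.9, -0.3, np.float64(-0.27)], [-23.8, 16.7, -0.3, np.float64(-0.27)], [-23.8, 16.6, -0.3, np.float64(-0.27)], [-23.9, 16.5, -0.3, np.float64(-0.27)], [-24.0, 16.4, -0.3, np.float64(-0.27)], [-24.1, 16.3, -0.3, np.float64(-0.27)], [-24.1, 16.2, -0.3, np.float64(-0.27)], [-24.2, 16.1, -0.3, np.float64(-0.27)], [-24.3, 15.9, -0.3, np.float64(-0.27)], [-24.4, 15.8, -0.3, np.float64(-0.27)]]
```

Request:
carry_out --pt "-12 8 0 -0.2" --pt "-23 17 -0.5 -0.27" --pt "-23.5 17.2 -0.5 -0.27" --pt "-23.6 17 -0.5 -0.27" --pt "-23.7 17 -0.5 -0.27" --pt "-23.8 16.8 -0.5 -0.27" --pt "-23.8 16.7 -0.5 -0.27" --pt "-23.9 16.6 -0.5 -0.27" --pt "-24 16.5 0 -0.27" --pt "-24 16.4 0 -0.27"

```text
time: 16.85
position: [0.5218, 0.0353, 0.1669]
tool_rot: [[0.041, 0.999, -0.005], [0.999, -0.041, 0.001], [0.001, -0.005, -1.0]]
wrist_force: [-0.4, 1.0, -4.8]
opening: 0.141
```

Request:
carry_out --pt "-24 16.3 0 -0.27" --pt "-24 16.2 0 -0.27" --pt "-24 16 0 -0.27" --pt "-24 16 0 -0.27" --pt "-12 8 0 -0.2" --pt "0 0 0 0" --pt "0 0 0 0" --pt "0 0 0 0"

```text
time: 17.52
position: [0.5903, -0.0728, 0.1678]
tool_rot: [[0.019, 1.0, -0.004], [1.0, -0.019, 0.002], [0.002, -0.004, -1.0]]
wrist_force: [-0.9, 0.6, -5.1]
opening: 0.141
```

```bash
python3 go.py 0.5916 -0.075 0.17 -1.2
python3 - <<'E'
from h import *
s=grab("scene","s15.png")[0];t=grab("top","t15.png")[0]
cv2.imwrite("pics/a15.png",np.hstack([cv2.resize(s[130:260,300:430],(400,400)),cv2.resize(t[90:230,250:390],(400,400))]))
E
```

```text
t 17.52 p [ 0.5903 -0.0728  0.1678] toolY -1.09 F [-0.9  0.6 -5.1] D [ 1.3 -2.2  2.2] turn 0.11 N 1
[[-2.2, 1.3, -2.2, np.float64(0.11)]]
```

View pics/a15.png

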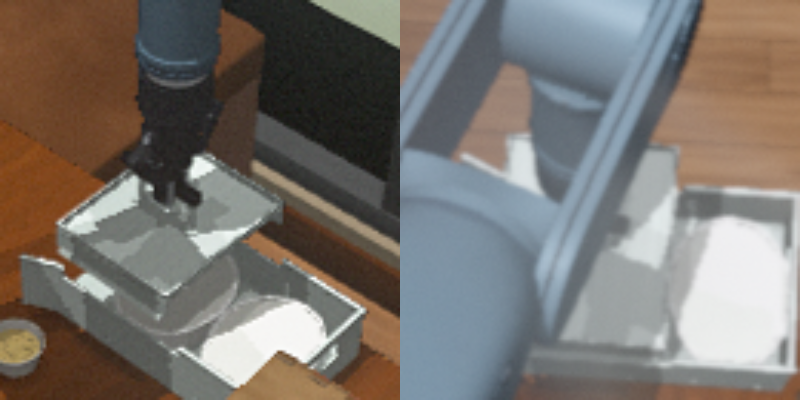

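Run:
```python
import cv2
s=cv2.imread("pics/s15.png");t=cv2.imread("pics/t15.png")
cv2.imwrite("pics/b1.png",cv2.resize(s[175:240,310:400],None,fx=8,fy=8,interpolation=cv2.INTER_CUBIC))
cv2.imwrite("pics/b2.png",cv2.resize(t[130:230,270:370],None,fx=6,fy=6,interpolation=cv2.INTER_CUBIC))
```

```text
(no output)
```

View pics/b1.png

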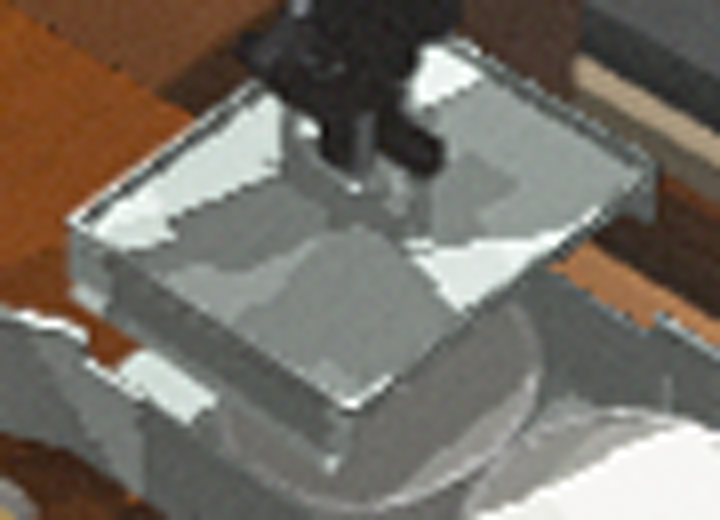

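View pics/b2.png

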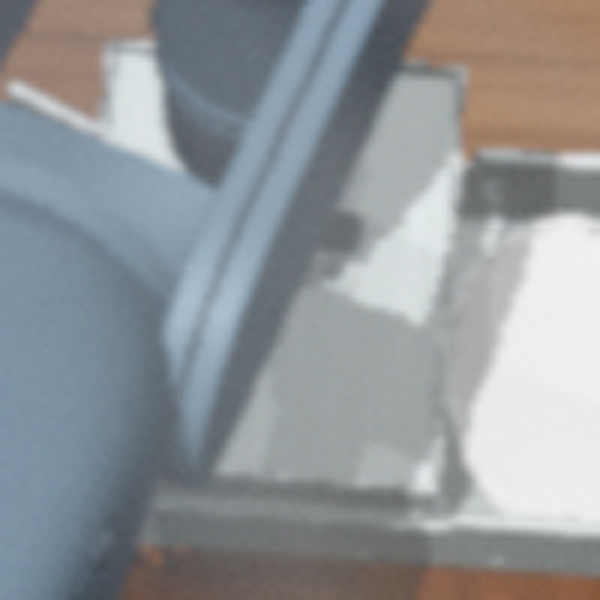

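```bash
cat > fitd.py <<'E'
from h import *
from scipy.optimize import least_squares
def fitdeck(obs,x0):
    """obs: cam,uv,(sx,sy). 6dof of rim centre. x,y,z,yaw,(roll,pitch)"""
    def P(q,s):
        c,si=np.cos(q[3]),np.sin(q[3]); l=np.array([.0925*s[0],.075*s[1]])
        return np.array([q[0]+c*l[0]-si*l[1],q[1]+si*l[0]+c*l[1],q[2]+q[4]*l[0]+q[5]*l[1]])
    f=lambda q:np.concatenate([proj(c,P(q,s))-uv for c,uv,s in obs]+[q[4:]*20.])
    r=least_squares(f,x0); q=r.x
    print("rimtop ctr",q[:3].round(4),"yaw",np.degrees(q[3]).round(2),"tilt x,y deg",np.degrees(q[4:]).round(2),"rms",np.sqrt(np.mean(r.fun**2)).round(2))
    print(r.fun[:-2].reshape(-1,2).round(1).tolist())
    C=np.array([.5903,-.136]);a=-.0209
    Ri=np.array([[np.cos(a),np.sin(a)],[-np.sin(a),np.cos(a)]])
    print("rim ctr in carrier mm",(Ri@(q[:2]-C)*1000).round(1)); return q
E
python3 - <<'E'
from fitd import *
S=grab("scene");T=grab("top")
b=lambda u,v:np.array([310+u/8,175+v/8]); d=lambda u,v:np.array([270+u/6,130+v/6])
o=[(S,b(70,222),(-1,1)),(S,b(348,408),(-1,-1)),(S,b(655,165),(1,-1)),(S,b(455,38),(1,1)),(T,d(103,45),(1,1)),(T,d(465,68),(1,-1)),(T,d(440,498),(-1,-1))]
fitdeck(o,[.59,-.08,.148,0,0,0])
for dz in (0,): pass
E
```

```text
rimtop ctr [ 0.5954 -0.076   0.1367] yaw -3.87 tilt x,y deg [-2.19 -4.68] rms 2.41
[[0.6, 1.1], [-0.2, 0.2], [1.7, 2.1], [-7.4, -2.1], [3.2, -0.8], [1.6, 0.1], [-2.0, -2.3]]
rim ctr in carrier mm [ 3.9 60.1]
```

Run:
```python
from fitd import *
S=grab("scene");T=grab("top")
b=lambda u,v:np.array([310+u/8,175+v/8]); d=lambda u,v:np.array([270+u/6,130+v/6])
o=[(S,b(70,222),(-1,1)),(S,b(348,408),(-1,-1)),(S,b(655,165),(1,-1)),(S,b(384,-7),(1,1)),(T,d(103,43),(1,1)),(T,d(465,66),(1,-1)),(T,d(440,498),(-1,-1))]
q=fitdeck(o,[.59,-.08,.148,0,0,0])
print(manip.read_state()["position"])
```

```text
rimtop ctr [ 0.5881 -0.076   0.1493] yaw -1.39 tilt x,y deg [-0.61 -0.52] rms 0.55
[[-0.9, 0.0], [-0.0, 0.6], [0.3, -0.0], [-1.2, -0.1], [0.9, -0.3], [0.3, 0.1], [-0.3, -1.0]]
rim ctr in carrier mm [-3.4 60. ]
[ 0.59158688 -0.07312927  0.16979725]
```

Request:
carry_out --pt "-1 0.5 11 0" --pt "-1 0.5 11 0" --pt "-1 0 11 0" --pt "0 0 0 0" --pt "0 0 0 0"

```text
time: 18.23
position: [0.5917, -0.0767, 0.1348]
tool_rot: [[0.019, 1.0, -0.003], [1.0, -0.019, 0.001], [0.001, -0.003, -1.0]]
wrist_force: [-0.0, 0.6, -3.7]
opening: 0.143
```

```bash
python3 go.py 0.5916 -0.075 0.137 -1.2
python3 - <<'E'
from h import *
s=grab("scene","s16.png")[0];t=grab("top","t16.png")[0]
cv2.imwrite("pics/b3.png",cv2.resize(s[175:265,310:410],None,fx=6.6,fy=6.6,interpolation=cv2.INTER_CUBIC))
cv2.imwrite("pics/b4.png",cv2.resize(t[130:230,270:400],None,fx=6,fy=6,interpolation=cv2.INTER_CUBIC))
E
```

```text
t 18.23 p [ 0.5917 -0.0767  0.1348] toolY -1.12 F [-0.   0.6 -3.7] D [-0.1  1.7  2.2] turn 0.08 N 1
[[1.7, -0.1, -2.2, np.float64(0.08)]]
```

View pics/b3.png

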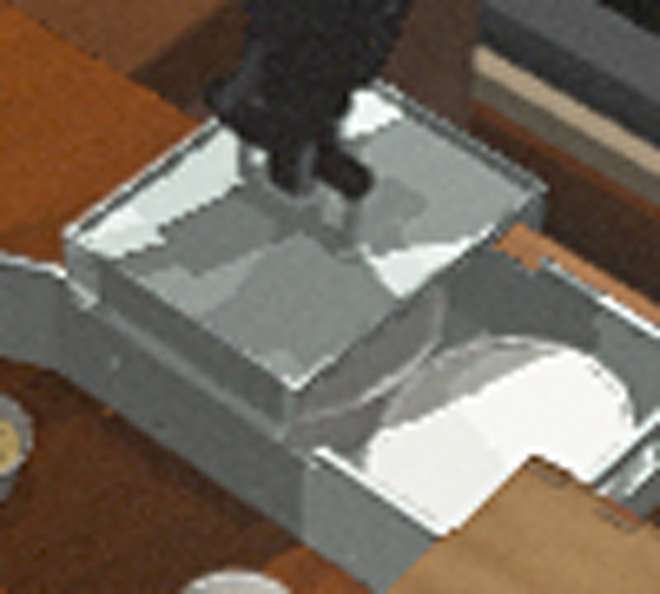

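View pics/b4.png

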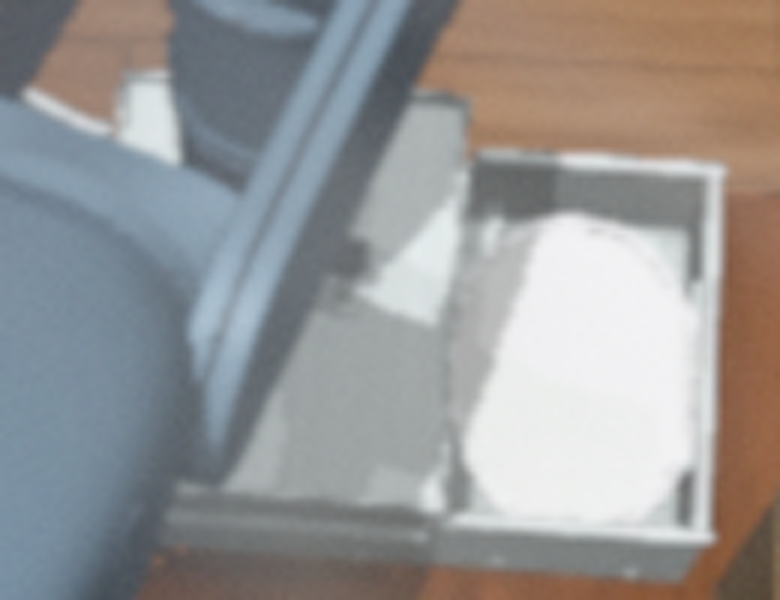

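Run:
```python
from fitd import *
S=grab("scene");T=grab("top")
b=lambda u,v:np.array([310+u/6.6,175+v/6.6]); d=lambda u,v:np.array([270+u/6,130+v/6])
o=[(S,b(66,235),(-1,1)),(S,b(292,390),(-1,-1)),(S,b(547,187),(1,-1)),(S,b(319,43),(1,1)),(T,d(118,75),(1,1)),(T,d(470,95),(1,-1)),(T,d(440,512),(-1,-1))]
q=fitdeck(o,[.59,-.08,.115,0,0,0])
print("back corners",ray(T,d(725,164),.072),ray(T,d(714,540),.072))
print("far step S",ray(S,b(540,262),.072), "near step S",ray(S,b(316,455),.072), "far back", )
C=np.array([.5903,-.136]);a=-.0209
R=np.array([[np.cos(a),-np.sin(a)],[np.sin(a),np.cos(a)]])
for p in((.084,-.026),(-.084,-.026),(.086,-.134),(-.086,-.134)): print("model",C+R@np.array(p))
```

```text
rimtop ctr [ 0.5905 -0.0795  0.1147] yaw -1.53 tilt x,y deg [-0.33 -0.73] rms 0.35
[[-0.6, 0.0], [0.1, 0.2], [-0.3, -0.0], [-0.6, 0.3], [0.6, -0.7], [-0.1, 0.1], [0.1, -0.3]]
rim ctr in carrier mm [-1.  56.5]
back corners [ 0.67397057 -0.27389497  0.072     ] [ 0.50152932 -0.27247618  0.072     ]
far step S [ 0.67389728 -0.16363213  0.072     ] near step S [ 0.50337703 -0.16194222  0.072     ] far back
model [ 0.67373829 -0.16374979]
model [ 0.50577498 -0.16023885]
model [ 0.67348082 -0.271768  ]
model [ 0.50151839 -0.26817347]
```

Request:
carry_out --pt "-1 0.5 6 0" --pt "-1 0 6 0" --pt "0 0 6 0" --pt "0 0 6 0" --pt "0 0 4 0" --pt "0 0 0 0"

```text
time: 18.93
position: [0.5923, -0.0787, 0.107]
tool_rot: [[0.019, 1.0, -0.003], [1.0, -0.019, 0.001], [0.001, -0.003, -1.0]]
wrist_force: [-0.4, -0.3, -5.3]
opening: 0.145
```

Request:
carry_out --pt "0 0 4 0" --pt "0 0 4 0" --pt "0 0 0 0"

```text
time: 19.18
position: [0.5928, -0.0788, 0.0998]
tool_rot: [[0.019, 1.0, -0.001], [1.0, -0.019, 0.0], [0.0, -0.001, -1.0]]
wrist_force: [0.2, 0.2, -5.3]
opening: 0.145
```

Run:
```python
from h import *
s=grab("scene","s17.png")[0];t=grab("top","t17.png")[0]
cv2.imwrite("pics/b5.png",cv2.resize(s[175:265,310:410],None,fx=6.6,fy=6.6,interpolation=cv2.INTER_CUBIC))
cv2.imwrite("pics/b6.png",cv2.resize(t[130:230,270:400],None,fx=6,fy=6,interpolation=cv2.INTER_CUBIC))
```

```text
(no output)
```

View pics/b5.png

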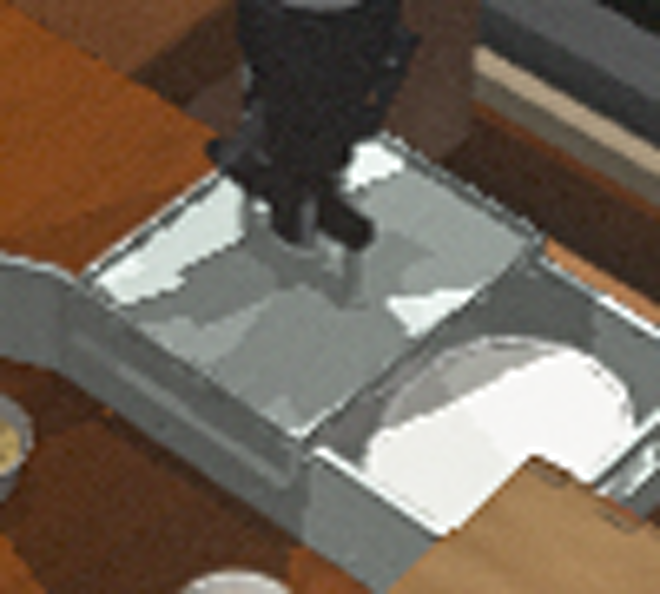

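View pics/b6.png

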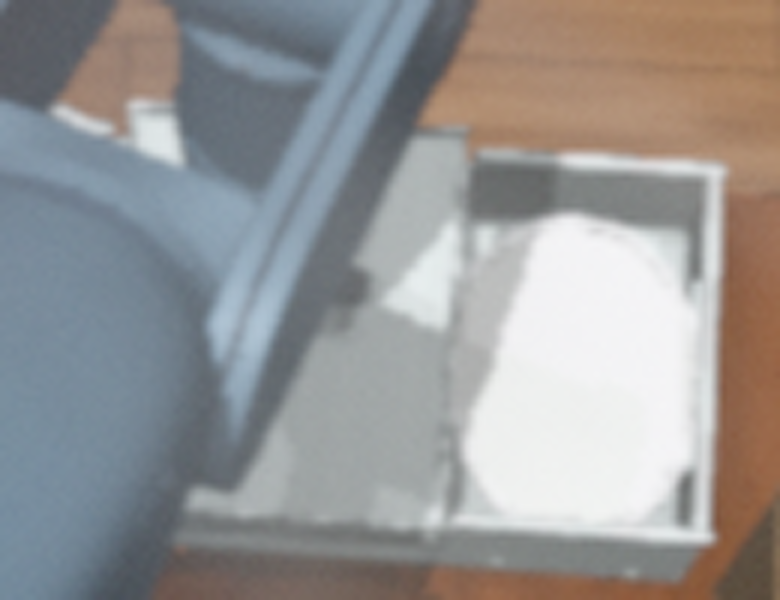

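The skirts are outside both walls with no contact force, and the plate sits between the recess steps. Continuing down.

Request:
carry_out --pt "0 0 3 0" --pt "0 0 2 0" --pt "0 0 0 0"

```text
time: 19.53
position: [0.5929, -0.0789, 0.0951]
tool_rot: [[0.019, 1.0, -0.001], [1.0, -0.019, 0.0], [0.0, -0.001, -1.0]]
wrist_force: [-0.4, 1.1, -4.5]
opening: 0.143
```

Request:
carry_out --pt "0 0 2 0" --pt "0 0 0 0"

```text
time: 19.7
position: [0.593, -0.0789, 0.0932]
tool_rot: [[0.019, 1.0, -0.0], [1.0, -0.019, 0.0], [0.0, -0.0, -1.0]]
wrist_force: [0.5, -0.9, -5.7]
opening: 0.147
```

Request:
carry_out --pt "0 0 1 0" --pt "0 0 0 0"

```text
time: 19.87
position: [0.5932, -0.0789, 0.0925]
tool_rot: [[0.019, 1.0, -0.0], [1.0, -0.019, 0.0], [0.0, -0.0, -1.0]]
wrist_force: [-0.6, 0.6, -3.8]
opening: 0.143
```

Request:
carry_out --pt "0 0 1.5 0" --pt "0 0 0 0"

```text
time: 20.03
position: [0.5932, -0.0789, 0.0909]
tool_rot: [[0.019, 1.0, -0.0], [1.0, -0.019, 0.0], [0.0, -0.0, -1.0]]
wrist_force: [-0.8, -0.1, -3.9]
opening: 0.143
```

Request:
carry_out --pt "0 0 1 0" --pt "0 0 0 0"

```text
time: 20.2
position: [0.5933, -0.079, 0.0903]
tool_rot: [[0.019, 1.0, 0.0], [1.0, -0.019, -0.0], [-0.0, 0.0, -1.0]]
wrist_force: [-1.2, -0.1, -2.6]
opening: 0.143
```

Request:
carry_out --pt "0 0 1 0" --pt "0 0 0 0"

```text
time: 20.37
position: [0.5933, -0.079, 0.0903]
tool_rot: [[0.019, 1.0, 0.001], [1.0, -0.019, -0.0], [-0.0, 0.001, -1.0]]
wrist_force: [-2.5, 0.4, 5.0]
opening: 0.145
```

Request:
carry_out --pt "0 0 1 0" --pt "0 0 0 0"

```text
time: 20.53
position: [0.5934, -0.079, 0.0903]
tool_rot: [[0.019, 1.0, 0.001], [1.0, -0.019, -0.001], [-0.001, 0.001, -1.0]]
wrist_force: [-4.8, 1.3, 11.0]
opening: 0.144
```

It has seated: the z motion stopped at 0.0903 and the force now points up. Releasing.

Request:
carry_out --pt "0 0 -2 0" --pt "0 0 0 0" --pt "0 0 0 0" --pt "0 0 0 0" --pt "0 0 0 0" --pt "0 0 0 0" --jaw 0.2

```text
time: 21.03
position: [0.5933, -0.079, 0.0899]
tool_rot: [[0.019, 1.0, -0.0], [1.0, -0.019, 0.0], [0.0, -0.0, -1.0]]
wrist_force: [0.6, 0.1, 0.2]
opening: 0.598
```

Request:
carry_out --pt "0 0 -10 0" --pt "0 0 -25 0" --pt "0 0 -35 0" --pt "0 0 -35 0" --pt "10 -20 -10 0" --pt "20 -30 0 0" --pt "20 -30 0 0" --pt "20 -30 0 0" --pt "10 -20 0 0"

```text
time: 21.78
position: [0.4619, 0.0055, 0.2056]
tool_rot: [[0.018, 1.0, -0.001], [1.0, -0.018, 0.001], [0.001, -0.001, -1.0]]
wrist_force: [-0.3, 0.8, 0.1]
opening: 0.597
```

Run:
```python
from h import *
s=grab("scene","s18.png")[0];t=grab("top","t18.png")[0]
cv2.imwrite("pics/b7.png",cv2.resize(s[175:265,310:410],None,fx=6.6,fy=6.6,interpolation=cv2.INTER_CUBIC))
cv2.imwrite("pics/b8.png",cv2.resize(t[130:230,270:400],None,fx=6,fy=6,interpolation=cv2.INTER_CUBIC))
```

```text
(no output)
```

View pics/b7.png

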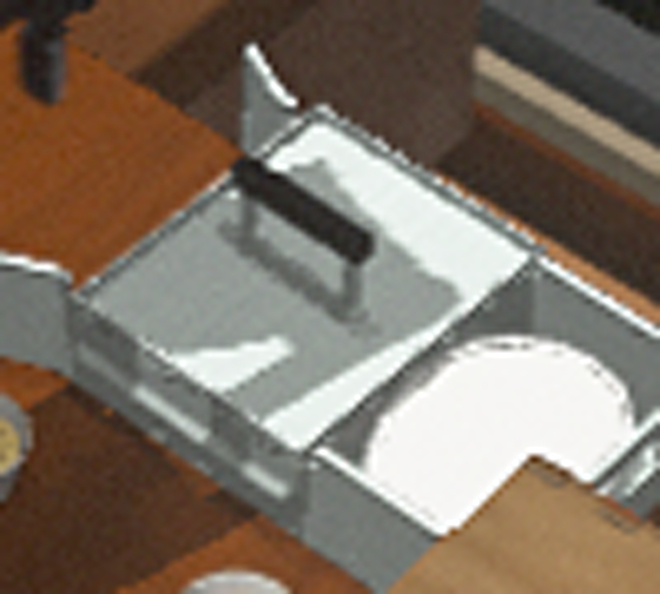

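View pics/b8.png

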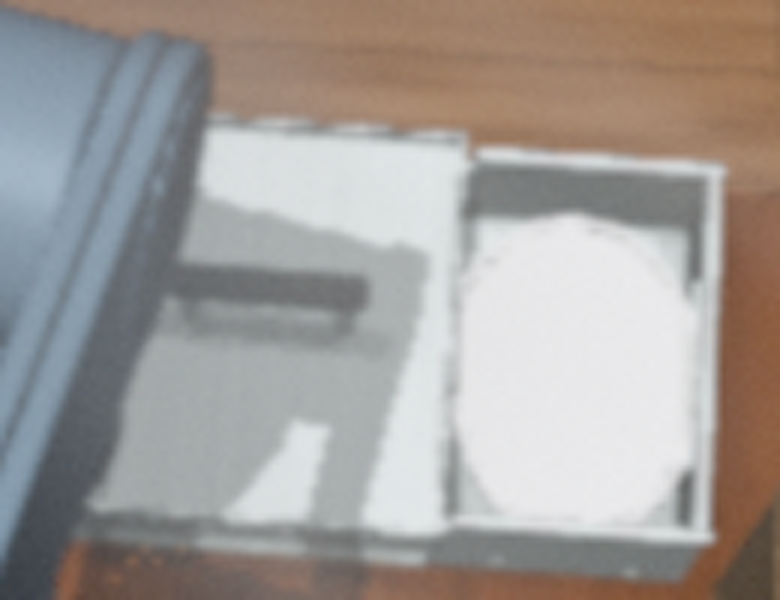

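```bash
python3 - <<'E'
from fitd import *
S=grab("scene");T=grab("top")
b=lambda u,v:np.array([310+u/6.6,175+v/6.6]); d=lambda u,v:np.array([270+u/6,130+v/6])
o=[(S,b(74,297),(-1,1)),(S,b(299,452),(-1,-1)),(S,b(539,247),(1,-1)),(S,b(318,103),(1,1)),(T,d(469,133),(1,-1)),(T,d(442,528),(-1,-1))]
q=fitdeck(o,[.59,-.08,.073,0,0,0])
print("grip top ends T",ray(T,d(368,287),.1185))
print("grip ends S",ray(S,b(240,168),.1185),ray(S,b(367,245),.1185))
E
python3 go.py 0.423 -0.003 0.12 -1.2
```

```text
rimtop ctr [ 0.5928 -0.0823  0.072 ] yaw -1.11 tilt x,y deg [-0.38 -0.07] rms 0.36
[[-0.5, -0.2], [0.1, 0.1], [0.9, 0.1], [-0.1, 0.2], [-0.4, -0.5], [0.0, 0.5]]
rim ctr in carrier mm [ 1.4 53.8]
grip top ends T [ 0.59098312 -0.11731216  0.1185    ]
grip ends S [ 0.58892278 -0.03923816  0.1185    ] [ 0.59007347 -0.11894067  0.1185    ]
t 21.98 p [0.4652 0.0035 0.2062] toolY -1.06 F [-0.3 -0.1  0.7] D [-42.2  -6.5 -86.2] turn 0.14 N 3
[[-2.4, -14.0, 28.7, np.float64(0.05)], [-2.5, -14.0, 28.7, np.float64(0.05)], [-2.5, -14.0, 28.7, np.float64(0.05)]]
```

Deck rim top fitted at z 72.0 mm, tilt under 0.4°, flush with the high walls: seated. Next are the pots, with the jaws turned 90°.

Run:
```python
from go import *
print(np.round(manip.read_state()["joint_positions"],3))
plan([.423,-.003,.15],88.8)
plan([.423,-.003,.15],-88.0)
```

```text
[-0.233  0.124  1.768 -0.     1.247 -0.214]
t 21.98 p [0.4652 0.0035 0.2062] toolY -1.06 F [-0.3 -0.1  0.7] D [-42.2  -6.5 -56.2] turn -89.86 N 13
[[-0.6, -3.2, 4.3, np.float64(-6.91)], [-0.2, -3.3, 4.3, np.float64(-6.91)], [0.2, -3.3, 4.3, np.float64(-6.91)], [0.6, -3.2, 4.3, np.float64(-6.91)], [1.0, -3.1, 4.3, np.float64(-6.91)], [1.4, -3.0, 4.3, np.float64(-6.91)], [1.7, -2.8, 4.3, np.float64(-6.91)], [2.0, -2.6, 4.3, np.float64(-6.91)], [2.3, -2.3, 4.3, np.float64(-6.91)], [2.6, -2.0, 4.3, np.float64(-6.91)], [2.8, -1.7, 4.3, np.float64(-6.91)], [3.0, -1.3, 4.3, np.float64(-6.91)], [3.1, -1.0, 4.3, np.float64(-6.91)]]
t 21.98 p [0.4652 0.0035 0.2062] toolY -1.06 F [-0.3 -0.1  0.7] D [-42.2  -6.5 -56.2] turn 86.94 N 13
[[-0.6, -3.2, 4.3, np.float64(6.69)], [-0.9, -3.2, 4.3, np.float64(6.69)], [-1.3, -3.0, 4.3, np.float64(6.69)], [-1.6, -2.8, 4.3, np.float64(6.69)], [-2.0, -2.6, 4.3, np.float64(6.69)], [-2.3, -2.4, 4.3, np.float64(6.69)], [-2.5, -2.1, 4.3, np.float64(6.69)], [-2.7, -1.8, 4.3, np.float64(6.69)], [-2.9, -1.5, 4.3, np.float64(6.69)], [-3.1, -1.1, 4.3, np.float64(6.69)], [-3.2, -0.8, 4.3, np.float64(6.69)], [-3.3, -0.4, 4.3, np.float64(6.69)], [-3.3, 0.0, 4.3, np.float64(6.69)]]
```

Request:
carry_out --pt "-0.6 -3.2 4 -6.9" --pt "-0.2 -3.3 4 -6.9" --pt "0.2 -3.3 4 -6.9" --pt "0.6 -3.2 4 -6.9" --pt "1 -3.1 4 -6.9" --pt "1.4 -3 4 -6.9" --pt "1.7 -2.8 4 -6.9" --pt "2 -2.6 4 -6.9" --pt "2.3 -2.3 4 -6.9" --pt "2.6 -2 4 -6.9" --jaw 1

```text
time: 22.82
position: [0.4339, -0.0027, 0.1651]
tool_rot: [[-0.928, 0.372, 0.001], [0.372, 0.928, -0.0], [-0.001, -0.0, -1.0]]
wrist_force: [-0.0, -0.0, 0.0]
opening: 0.998
```

Request:
carry_out --pt "2.8 -1.7 4 -6.9" --pt "3 -1.3 4 -6.9" --pt "3.1 -1 4 -6.9" --pt "0 0 0 0" --pt "0 0 0 0"

```text
time: 23.23
position: [0.4238, -0.0039, 0.1532]
tool_rot: [[-1.0, 0.029, 0.0], [0.029, 1.0, -0.0], [-0.0, -0.0, -1.0]]
wrist_force: [-0.1, -0.5, 0.4]
opening: 1.0
```

```bash
python3 go.py 0.423 -0.003 0.008 88.8
python3 - <<'E'
from h import *
s=grab("scene","s19.png")[0];t=grab("top","t19.png")[0]
cv2.imwrite("pics/a19.png",np.hstack([cv2.resize(s[180:300,250:370],(400,400)),cv2.resize(t[190:310,230:350],(400,400))]))
E
```

```text
t 23.23 p [ 0.4238 -0.0039  0.1532] toolY 88.34 F [-0.1 -0.5  0.4] D [  -0.8    0.9 -145.2] turn -0.46 N 5
[[0.2, 0.2, 29.0, np.float64(-0.09)], [0.2, 0.2, 29.0, np.float64(-0.09)], [0.2, 0.2, 29.0, np.float64(-0.09)], [0.2, 0.2, 29.0, np.float64(-0.09)], [0.2, 0.2, 29.0, np.float64(-0.09)]]
```

View pics/a19.png

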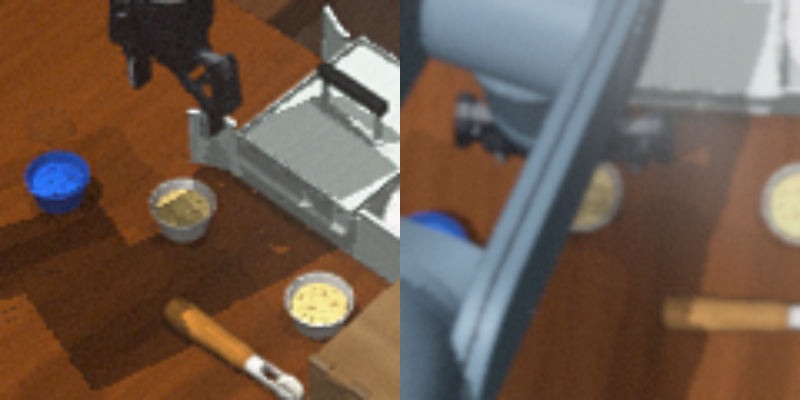

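Request:
carry_out --pt "0.2 0.2 30 -0.3" --pt "0.2 0.2 30 -0.1" --pt "0.2 0 30 0" --pt "0 0 30 0" --pt "0 0 20 0" --pt "0 0 10 0" --pt "0 0 0 0"

```text
time: 23.92
position: [0.4211, -0.0025, 0.0011]
tool_rot: [[-1.0, 0.02, -0.004], [0.02, 1.0, 0.001], [0.004, 0.001, -1.0]]
wrist_force: [-0.0, -0.3, -0.1]
opening: 1.001
```

```bash
python3 go.py 0.423 -0.0035 0.003 88.8
python3 - <<'E'
from h import *
s=grab("scene","s20.png")[0];t=grab("top","t20.png")[0]
cv2.imwrite("pics/a20.png",np.hstack([cv2.resize(s[190:280,260:350],(400,400)),cv2.resize(t[190:310,230:350],(400,400))]))
E
```

```text
t 23.92 p [ 0.4211 -0.0025  0.0011] toolY 88.86 F [-0.  -0.3 -0.1] D [ 1.9 -1.   1.9] turn 0.06 N 1
[[-1.9, -0.9, -1.9, np.float64(0.06)]]
```

View pics/a20.png

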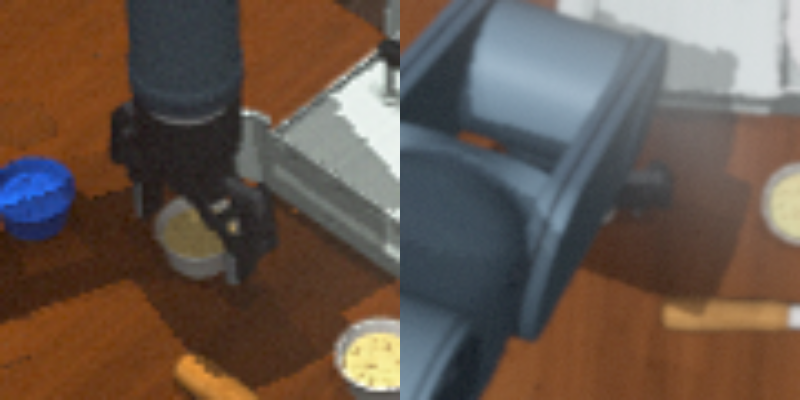

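The fingers straddle the pale-filled pot (crop 195,235). Closing.

Request:
carry_out --pt "0 -0.5 0 0" --pt "0 0 0 0" --pt "0 0 0 0" --pt "0 0 0 0" --pt "0 0 0 0" --pt "0 0 0 0" --jaw -1 --grip_force 45

```text
time: 24.52
position: [0.4234, -0.0036, 0.0047]
tool_rot: [[-1.0, 0.018, 0.003], [0.018, 1.0, -0.001], [-0.003, -0.001, -1.0]]
wrist_force: [-2.4, -0.4, 9.0]
opening: 0.711
```

Request:
carry_out --pt "0 0 -3 0" --pt "0 0 -10 0" --pt "0 0 -25 0" --pt "0 0 -35 0" --pt "0 0 -35 0" --pt "0 0 -35 0" --pt "0 0 -15 0" --pt "0 0 0 0"

```text
time: 25.18
position: [0.4249, -0.0039, 0.1657]
tool_rot: [[-1.0, 0.018, 0.009], [0.017, 1.0, -0.003], [-0.009, -0.002, -1.0]]
wrist_force: [0.4, 0.5, -1.5]
opening: 0.709
```

```bash
python3 go.py 0.640 -0.084 0.155 88.9
python3 - <<'E'
from h import *
s=grab("scene","s21.png")[0];t=grab("top","t21.png")[0]
cv2.imwrite("pics/a21.png",np.hstack([cv2.resize(s[140:260,240:360],(400,400)),cv2.resize(t[150:290,230:370],(400,400))]))
E
```

```text
t 25.18 p [ 0.4249 -0.0039  0.1657] toolY 89.0 F [ 0.4  0.5 -1.5] D [215.1 -80.1 -10.7] turn 0.1 N 7
[[-30.9, -10.9, 1.5, np.float64(0.01)], [-30.9, -10.9, 1.5, np.float64(0.01)], [-30.9, -10.9, 1.5, np.float64(0.01)], [-30.9, -10.9, 1.5, np.float64(0.01)], [-30.9, -10.9, 1.5, np.float64(0.01)], [-30.9, -10.9, 1.5, np.float64(0.01)], [-30.9, -10.9, 1.5, np.float64(0.01)]]
```

View pics/a21.png

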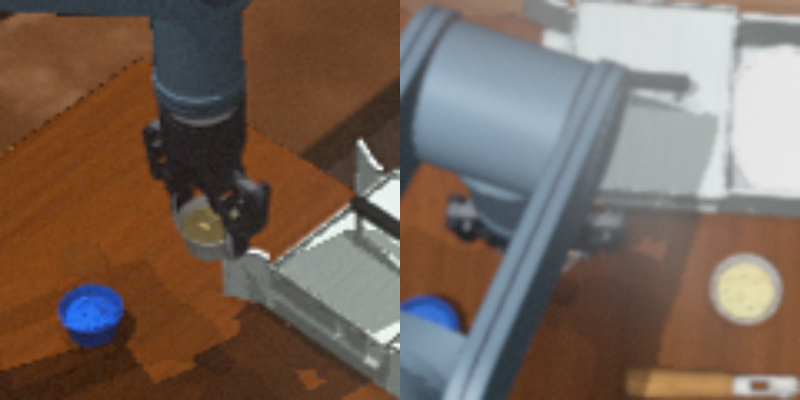

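Request:
carry_out --pt "-10 -4 0 0" --pt "-22 -8 0 0" --pt "-27 -10 0 0" --pt "-27 -10 0 0" --pt "-27 -10 0 0" --pt "-27 -10 0 0" --pt "-27 -10 0 0" --pt "-25 -9 0 0" --pt "-15 -6 0 0" --pt "-8 -3 0 0"

```text
time: 26.12
position: [0.6371, -0.0882, 0.1578]
tool_rot: [[-1.0, 0.018, -0.003], [0.018, 1.0, 0.001], [0.003, 0.001, -1.0]]
wrist_force: [-0.5, -0.9, -1.6]
opening: 0.708
```

Request:
carry_out --pt "0 0 0 0" --pt "0 0 0 0" --pt "0 0 0 0"

```text
time: 26.37
position: [0.6344, -0.0864, 0.1601]
tool_rot: [[-1.0, 0.017, -0.003], [0.017, 1.0, 0.001], [0.003, 0.001, -1.0]]
wrist_force: [-0.1, -0.1, -0.6]
opening: 0.712
```

```bash
python3 go.py 0.640 -0.084 0.075 88.9
python3 - <<'E'
from h import *
s=grab("scene","s22.png")[0];t=grab("top","t22.png")[0]
cv2.imwrite("pics/a22.png",np.hstack([cv2.resize(s[140:260,310:430],(400,400)),cv2.resize(t[110:250,260:400],(400,400))]))
E
```

```text
t 26.37 p [ 0.6344 -0.0864  0.1601] toolY 89.01 F [-0.1 -0.1 -0.6] D [  5.6   2.4 -85.1] turn 0.11 N 3
[[-1.9, 0.8, 28.4, np.float64(0.04)], [-1.8, 0.8, 28.4, np.float64(0.04)], [-1.8, 0.8, 28.4, np.float64(0.04)]]
```

View pics/a22.png

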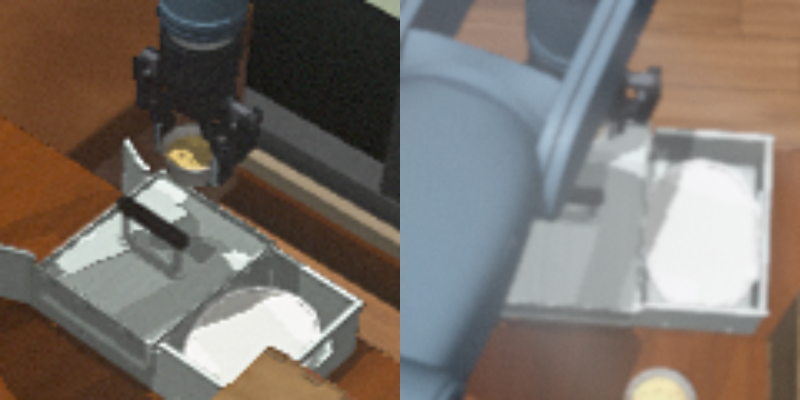

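Request:
carry_out --pt "-2 0.8 10 0" --pt "-2 0.8 20 0" --pt "-2 0.8 25 0" --pt "0 0 18 0" --pt "0 0 9 0" --pt "0 0 3 0" --pt "0 0 0 0"

```text
time: 27.05
position: [0.6413, -0.0844, 0.0755]
tool_rot: [[-1.0, 0.017, -0.001], [0.017, 1.0, 0.0], [0.001, 0.0, -1.0]]
wrist_force: [0.1, -0.0, -1.7]
opening: 0.708
```

Request:
carry_out --pt "0 0 2 0" --pt "0 0 0 0"

```text
time: 27.22
position: [0.6425, -0.0849, 0.0752]
tool_rot: [[-1.0, 0.017, 0.002], [0.017, 1.0, -0.001], [-0.002, -0.001, -1.0]]
wrist_force: [0.6, -0.6, -1.3]
opening: 0.715
```

Request:
carry_out --pt "0 0 2 0" --pt "0 0 0 0"

```text
time: 27.38
position: [0.6421, -0.0848, 0.0727]
tool_rot: [[-1.0, 0.018, 0.001], [0.018, 1.0, -0.0], [-0.001, -0.0, -1.0]]
wrist_force: [0.3, -0.3, -1.6]
opening: 0.709
```

Request:
carry_out --pt "0 0 2 0" --pt "0 0 0 0"

```text
time: 27.55
position: [0.6417, -0.0847, 0.0701]
tool_rot: [[-1.0, 0.017, 0.0], [0.017, 1.0, -0.0], [-0.0, -0.0, -1.0]]
wrist_force: [-0.4, -0.0, -0.9]
opening: 0.708
```

Request:
carry_out --pt "0 0 2 0" --pt "0 0 0 0"

```text
time: 27.72
position: [0.6421, -0.0848, 0.0685]
tool_rot: [[-1.0, 0.017, 0.001], [0.017, 1.0, -0.0], [-0.001, -0.0, -1.0]]
wrist_force: [0.7, -0.3, 0.2]
opening: 0.707
```

Request:
carry_out --pt "0 0 1 0" --pt "0 0 0 0"

```text
time: 27.88
position: [0.6422, -0.0848, 0.0684]
tool_rot: [[-1.0, 0.017, 0.001], [0.017, 1.0, -0.0], [-0.001, -0.0, -1.0]]
wrist_force: [-1.8, 0.5, 6.2]
opening: 0.709
```

Contact at 0.0684, which is the expected plate height. Releasing and retreating upward.

Request:
carry_out --pt "0 0 -1 0" --pt "0 0 0 0" --pt "0 0 0 0" --pt "0 0 0 0" --pt "0 0 0 0" --jaw 1

```text
time: 28.3
position: [0.6416, -0.0847, 0.0678]
tool_rot: [[-1.0, 0.018, -0.0], [0.018, 1.0, 0.0], [0.0, 0.0, -1.0]]
wrist_force: [-0.5, -0.6, -0.1]
opening: 1.001
```

Request:
carry_out --pt "0 0 -10 0" --pt "0 0 -25 0" --pt "0 0 -35 0" --pt "0 0 -35 0" --pt "20 -5 0 0" --pt "30 -12 0 0" --pt "35 -15 0 0" --pt "35 -15 0 0" --pt "35 -15 0 0" --pt "35 -15 0 0"

```text
time: 29.13
position: [0.4489, -0.1586, 0.1738]
tool_rot: [[-1.0, 0.017, 0.001], [0.017, 1.0, -0.001], [-0.001, -0.001, -1.0]]
wrist_force: [-0.1, -0.8, 0.4]
opening: 0.998
```

Request:
carry_out --pt "20 -10 0 0" --pt "5 -2 0 0" --pt "0 0 0 0" --pt "0 0 0 0"

```text
time: 29.47
position: [0.4262, -0.1702, 0.1739]
tool_rot: [[-1.0, 0.018, 0.002], [0.018, 1.0, -0.001], [-0.002, -0.001, -1.0]]
wrist_force: [-0.5, 0.8, -0.3]
opening: 1.0
```

```bash
python3 go.py 0.423 -0.180 0.003 88.8
python3 - <<'E'
from h import *
s=grab("scene","s23.png")[0];t=grab("top","t23.png")[0]
cv2.imwrite("pics/a23.png",np.hstack([cv2.resize(s[160:290,300:430],(400,400)),cv2.resize(t[130:270,260:400],(400,400))]))
E
```

```text
t 29.47 p [ 0.4262 -0.1702  0.1739] toolY 88.94 F [-0.5  0.8 -0.3] D [  -3.2   -9.8 -170.9] turn 0.14 N 5
[[0.6, -2.0, 34.2, np.float64(0.03)], [0.6, -2.0, 34.2, np.float64(0.03)], [0.6, -2.0, 34.2, np.float64(0.03)], [0.6, -2.0, 34.2, np.float64(0.03)], [0.6, -2.0, 34.2, np.float64(0.03)]]
```

View pics/a23.png

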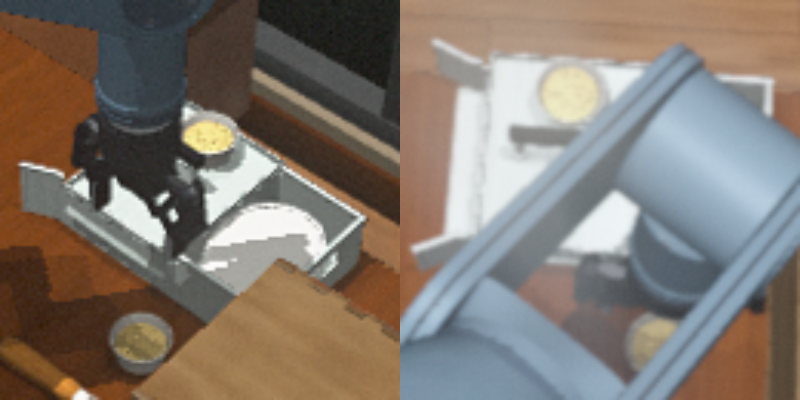

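Request:
carry_out --pt "2 -5 10 0" --pt "1 -5 28 0" --pt "0 0 33 0" --pt "0 0 33 0" --pt "0 0 33 0" --pt "0 0 22 0" --pt "0 0 10 0" --pt "0 0 0 0" --pt "0 0 0 0"

```text
time: 30.32
position: [0.4227, -0.1793, 0.0034]
tool_rot: [[-1.0, 0.016, -0.001], [0.016, 1.0, 0.001], [0.001, 0.001, -1.0]]
wrist_force: [-0.8, 0.4, -0.7]
opening: 1.001
```

```bash
python3 go.py 0.423 -0.180 0.003 88.8
python3 - <<'E'
from h import *
s=grab("scene","s24.png")[0];t=grab("top","t24.png")[0]
cv2.imwrite("pics/a24.png",np.hstack([cv2.resize(s[210:300,290:380],(400,400)),cv2.resize(t[130:270,260:400],(400,400))]))
E
```

```text
t 30.32 p [ 0.4227 -0.1793  0.0034] toolY 89.07 F [-0.8  0.4 -0.7] D [ 0.3 -0.7 -0.4] turn 0.27 N 1
[[-0.4, -0.7, 0.4, np.float64(0.27)]]
```

View pics/a24.png

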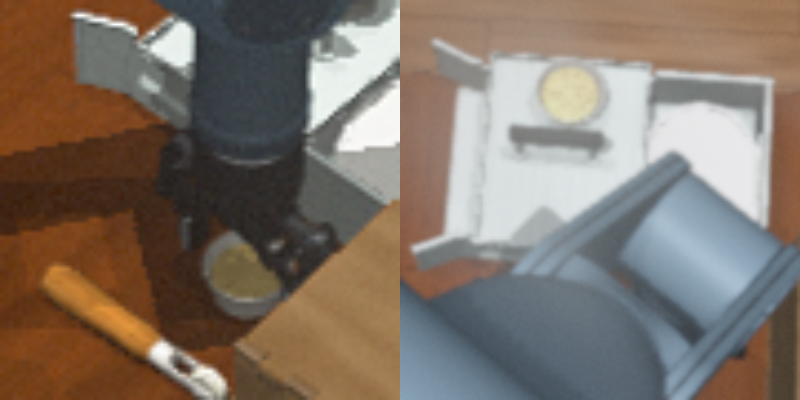

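Request:
carry_out --pt "0 -0.5 0 0" --pt "0 0 0 0" --pt "0 0 0 0" --pt "0 0 0 0" --pt "0 0 0 0" --pt "0 0 0 0" --jaw -1

```text
time: 30.92
position: [0.423, -0.1809, 0.0057]
tool_rot: [[-1.0, 0.018, 0.002], [0.018, 1.0, -0.002], [-0.002, -0.002, -1.0]]
wrist_force: [-1.5, 2.8, 9.7]
opening: 0.707
```

Request:
carry_out --pt "0 0 -3 0" --pt "0 0 -10 0" --pt "0 0 -25 0" --pt "0 0 -35 0" --pt "0 0 -35 0" --pt "0 0 -35 0" --pt "0 0 -15 0" --pt "0 0 0 0" --pt "0 0 0 0"

```text
time: 31.67
position: [0.4223, -0.1806, 0.1629]
tool_rot: [[-1.0, 0.018, 0.002], [0.018, 1.0, -0.002], [-0.002, -0.002, -1.0]]
wrist_force: [-0.2, -0.1, -1.3]
opening: 0.709
```

```bash
python3 go.py 0.545 -0.084 0.155 88.9
python3 - <<'E'
from h import *
s=grab("scene","s25.png")[0]
cv2.imwrite("pics/a25.png",cv2.resize(s[160:280,290:410],(400,400)))
E
```

```text
t 31.67 p [ 0.4223 -0.1806  0.1629] toolY 88.99 F [-0.2 -0.1 -1.3] D [122.7  96.6  -7.9] turn 0.09 N 5
[[-24.2, 19.7, 1.6, np.float64(0.02)], [-24.2, 19.8, 1.6, np.float64(0.02)], [-24.2, 19.8, 1.6, np.float64(0.02)], [-24.2, 19.8, 1.6, np.float64(0.02)], [-24.2, 19.8, 1.6, np.float64(0.02)]]
```

View pics/a25.png

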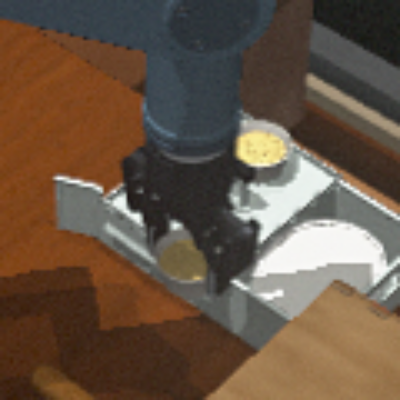

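The second pot is held. Moving over the near half of the deck.

Request:
carry_out --pt "-8 6 0 0" --pt "-16 13 0 0" --pt "-20 16 0 0" --pt "-20 16 0 0" --pt "-20 16 0 0" --pt "-20 16 0 0" --pt "-12 11 0 0" --pt "-5 5 0 0" --pt "0 0 0 0" --pt "0 0 0 0"

```text
time: 32.55
position: [0.5439, -0.0831, 0.1606]
tool_rot: [[-1.0, 0.016, -0.003], [0.016, 1.0, 0.001], [0.003, 0.001, -1.0]]
wrist_force: [-0.3, -0.6, -1.3]
opening: 0.71
```

```bash
python3 go.py 0.545 -0.084 0.075 88.9
python3 - <<'E'
from h import *
s=grab("scene","s26.png")[0];t=grab("top","t26.png")[0]
cv2.imwrite("pics/a26.png",np.hstack([cv2.resize(s[160:270,310:420],(400,400)),cv2.resize(t[130:250,260:380],(400,400))]))
E
```

```text
t 32.55 p [ 0.5439 -0.0831  0.1606] toolY 89.06 F [-0.3 -0.6 -1.3] D [  1.1  -0.9 -85.6] turn 0.16 N 3
[[-0.4, -0.3, 28.5, np.float64(0.05)], [-0.4, -0.3, 28.5, np.float64(0.05)], [-0.4, -0.3, 28.5, np.float64(0.05)]]
```

View pics/a26.png

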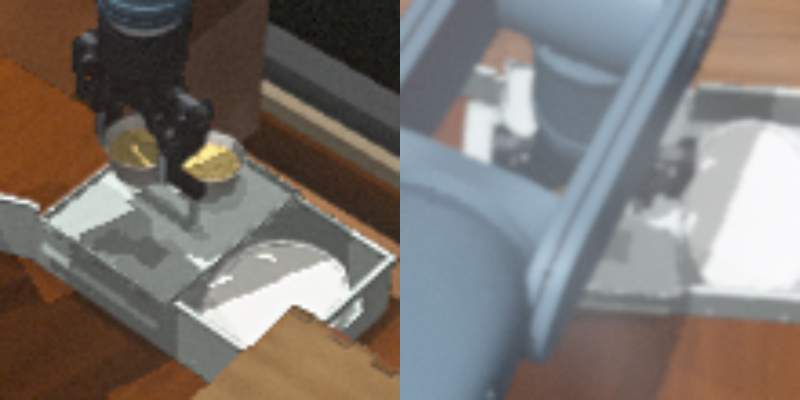

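Request:
carry_out --pt "0 0 10 0" --pt "0 0 20 0" --pt "0 0 25 0" --pt "0 0 18 0" --pt "0 0 9 0" --pt "0 0 3 0" --pt "0 0 0 0" --pt "0 0 0 0"

```text
time: 33.32
position: [0.5452, -0.084, 0.0778]
tool_rot: [[-1.0, 0.018, 0.001], [0.018, 1.0, -0.0], [-0.001, -0.0, -1.0]]
wrist_force: [0.3, 0.6, -0.3]
opening: 0.708
```

Request:
carry_out --pt "0 0 2 0" --pt "0 0 2 0" --pt "0 0 0 0"

```text
time: 33.57
position: [0.545, -0.0836, 0.0735]
tool_rot: [[-1.0, 0.017, 0.001], [0.017, 1.0, -0.0], [-0.001, -0.0, -1.0]]
wrist_force: [-0.7, -0.0, -0.9]
opening: 0.707
```

Request:
carry_out --pt "0 0 1 0" --pt "0 0 0 0"

```text
time: 33.73
position: [0.5448, -0.0835, 0.0722]
tool_rot: [[-1.0, 0.017, 0.0], [0.017, 1.0, -0.0], [-0.0, -0.0, -1.0]]
wrist_force: [-0.2, -0.4, -0.8]
opening: 0.709
```

Request:
carry_out --pt "0 0 1 0" --pt "0 0 0 0"

```text
time: 33.9
position: [0.5447, -0.0835, 0.071]
tool_rot: [[-1.0, 0.017, -0.0], [0.017, 1.0, 0.0], [0.0, 0.0, -1.0]]
wrist_force: [-0.9, -0.4, -1.7]
opening: 0.708
```

Request:
carry_out --pt "0 0 1.5 0" --pt "0 0 0 0"

```text
time: 34.07
position: [0.5449, -0.0835, 0.0695]
tool_rot: [[-1.0, 0.017, 0.0], [0.017, 1.0, -0.0], [-0.0, -0.0, -1.0]]
wrist_force: [0.1, -1.3, -1.7]
opening: 0.708
```

Request:
carry_out --pt "0 0 1 0" --pt "0 0 0 0"

```text
time: 34.23
position: [0.545, -0.0835, 0.0693]
tool_rot: [[-1.0, 0.017, 0.001], [0.017, 1.0, -0.0], [-0.001, -0.0, -1.0]]
wrist_force: [-2.0, 0.3, 4.8]
opening: 0.709
```

Request:
carry_out --pt "0 0 1 0" --pt "0 0 0 0"

```text
time: 34.4
position: [0.545, -0.0835, 0.0692]
tool_rot: [[-1.0, 0.017, 0.001], [0.017, 1.0, -0.0], [-0.001, -0.0, -1.0]]
wrist_force: [-3.5, 2.1, 11.7]
opening: 0.71
```

Request:
carry_out --pt "0 0 -2 0" --pt "0 0 0 0" --pt "0 0 0 0" --pt "0 0 0 0" --pt "0 0 0 0" --jaw 1

```text
time: 34.82
position: [0.5446, -0.0835, 0.0693]
tool_rot: [[-1.0, 0.018, -0.0], [0.018, 1.0, 0.0], [0.0, 0.0, -1.0]]
wrist_force: [0.2, -0.2, -0.2]
opening: 1.003
```

Request:
carry_out --pt "0 0 -10 0" --pt "0 0 -25 0" --pt "0 0 -35 0" --pt "0 0 -35 0" --pt "20 10 -10 0" --pt "25 25 0 0" --pt "25 30 0 0" --pt "25 35 0 0" --pt "25 35 0 0" --pt "25 35 0 0"

```text
time: 35.65
position: [0.4038, 0.0867, 0.1853]
tool_rot: [[-1.0, 0.019, 0.001], [0.019, 1.0, 0.0], [-0.001, 0.0, -1.0]]
wrist_force: [1.4, 1.4, -0.0]
opening: 1.001
```

Request:
carry_out --pt "20 35 0 0" --pt "0 40 0 0" --pt "0 40 0 0" --pt "0 40 0 0" --pt "0 30 0 0" --pt "0 0 0 0" --pt "0 0 0 0"

```text
time: 36.23
position: [0.3879, 0.2724, 0.1849]
tool_rot: [[-1.0, 0.014, 0.0], [0.014, 1.0, -0.0], [-0.0, -0.0, -1.0]]
wrist_force: [0.0, -0.2, 0.1]
opening: 0.998
```

Run:
```python
from h import *
s=grab("scene","s27.png")[0];t=grab("top","t27.png")[0]
cv2.imwrite("pics/a27.png",np.hstack([cv2.resize(s[160:270,310:420],(400,400)),cv2.resize(t[130:250,270:390],(400,400))]))
```

```text
(no output)
```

View pics/a27.png

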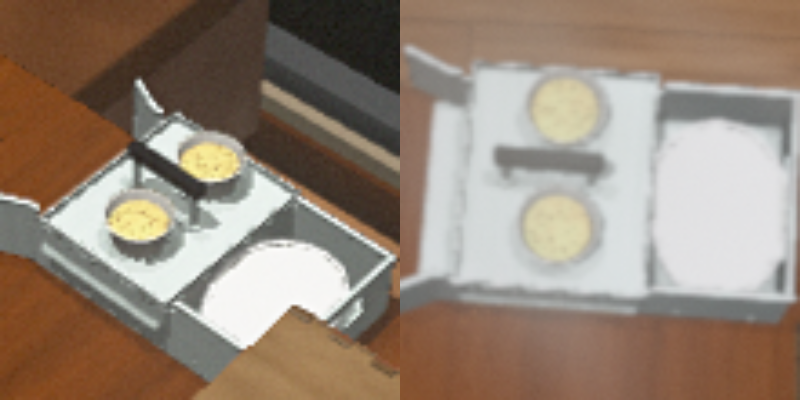

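View pics/t27.png

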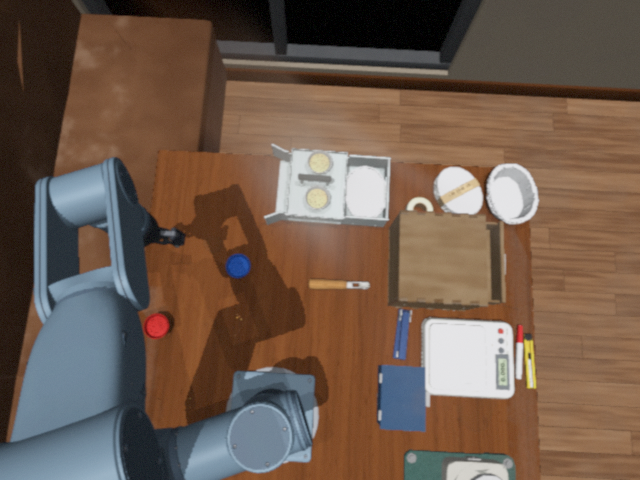

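Run:
```python
from fitd import *
S=grab("scene");T=grab("top")
for n,c in(("S",S),("T",T)):
    h=cv2.cvtColor(c[0],cv2.COLOR_BGR2HSV)
    m=((h[...,0]>15)&(h[...,0]<35)&(h[...,1]>50)&(h[...,2]>140)).astype(np.uint8)
    k,l,st,ce=cv2.connectedComponentsWithStats(m)
    for i in range(1,k):
        if st[i,4]>90:
            p=ray(c,ce[i],.0925)
            if abs(p[0]-.59)<.1 and abs(p[1]+.08)<.06: print(n,p.round(4),st[i,2:].tolist())
a=lambda u,v:np.array([310+u*.275,160+v*.275]); d=lambda u,v:np.array([270+(u-400)*.3,130+v*.3])
fitdeck([(S,a(42,215),(-1,1)),(S,a(168,303),(-1,-1)),(S,a(300,192),(1,-1)),(S,a(176,112),(1,1)),(T,d(473,65),(1,1)),(T,d(659,74),(1,-1)),(T,d(645,293),(-1,-1))],[.592,-.082,.072,0,0,0])
i0=cv2.imread("pics/top0.png");
for nm,(x,y,w,hh) in {"roller":(305,275,68,20),"lids":(430,165,55,50),"roll":(403,193,32,20)}.items():
    dd=np.abs(T[0][y:y+hh,x:x+w].astype(int)-i0[y:y+hh,x:x+w]).mean(); print(nm,"mean diff",dd.round(1))
```

```text
S [ 0.6426 -0.0843  0.0925] [17, 10, 131]
S [ 0.5452 -0.0836  0.0925] [17, 11, 145]
T [ 0.6462 -0.0843  0.0925] [19, 15, 160]
T [ 0.5506 -0.0878  0.0925] [17, 15, 134]
rimtop ctr [ 0.593  -0.0828  0.0717] yaw -0.77 tilt x,y deg [-1.83  0.13] rms 0.49
[[-0.7, 0.4], [-0.4, -0.1], [0.1, 0.2], [-0.4, 0.6], [-0.2, -1.2], [0.0, -0.3], [0.7, 0.2]]
rim ctr in carrier mm [ 1.5 53.3]
roller mean diff 6.7
lids mean diff 10.3
roll mean diff 9.8
```

Run:
```python
import cv2
s=cv2.imread("pics/s27.png");t=cv2.imread("pics/t27.png")
cv2.imwrite("pics/c27.png",cv2.resize(s[180:260,305:410],None,fx=7,fy=7,interpolation=cv2.INTER_CUBIC))
cv2.imwrite("pics/d27.png",cv2.resize(t[140:230,265:395],None,fx=6,fy=6,interpolation=cv2.INTER_CUBIC))
```

```text
(no output)
```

View pics/c27.png

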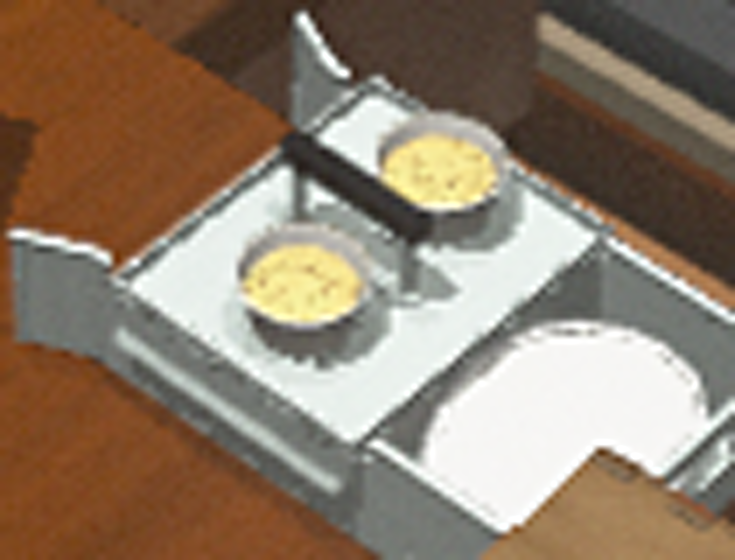

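View pics/d27.png

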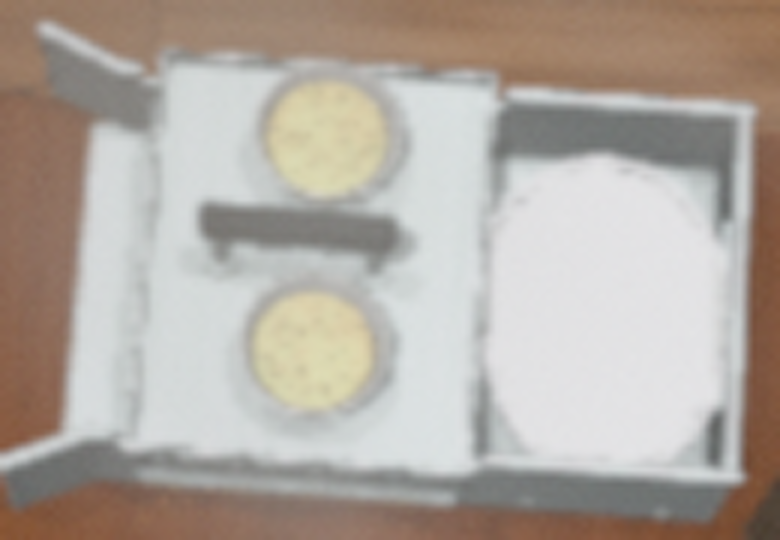

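The zoomed views show the deck rim flush with the high wall tops on both sides, and both pots upright either side of the bar. Handing in.

Run:
```python
from plant import manip
print(manip.close_job(), manip.read_state()["time"])
```

```text
the job is handed in; nothing more can be done
the job is handed in; nothing more can be done
```

The job is handed in at about 36.4 s on the robot's clock. Both meals are in the carrier, the deck is seated, and both pale pots stand on it.

- **Meals:** I slid the inner one to the back wall, then the outer one up against it. Each push ended at about 13 N, and the outer one stopped 120 mm before the inner, as expected.
- **Deck:** It stopped going down at the expected height and released cleanly. The rim top measured about 72 mm, flush with the high parts of the walls.
- **Pots:** Measured at about (0.643, −0.084) and (0.545, −0.084), either side of the grip bar and upright.
- **Bystanders:** The label roll, lid stack and roller look unmoved in the final pictures. The pixel-difference check there was small but not zero, most likely from lighting and shadows.

**Checks that disagreed:**
- **Deck tilt:** The final fit, from roughly read corners, gave a 1.8° sideways tilt. An earlier, finer fit gave 0.4°, and the zoomed views look level.
- **Pot position:** The top and scene views differ by up to 5 mm.
- **Carrier y:** An early estimate of where the carrier lies along its length was 2–4 mm off from the back-corner reading, within the deck's lengthways play.

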